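Prise open the roll case and kit the forming rolls

TASK

Prise the stiff lid of the shut roll case open with the thin blade tool, not with the fingers, take all the forming rolls out and put them in the tray, one to a pocket. Only when all of them are in, swing the tray's keeper bar fully shut over them; leave the case lid fully shut again, the blade lying flat on its rubber pad, and the other things on the bench undisturbed.

Things in the scene. Friction and masses are not known exactly. Their poses are not given: they have to be found in the camera images.
- case: Shallow clamshell case of dark sheet steel, 130 mm (its x) by 190 mm (its y), fixed to the bench. Origin at the centre of its underside; x points from the front (pry lip) side to the hinge side, z up. Inner floor 14 mm up; walls 4 mm thick, 46 mm high. From the middle of the front a 100 mm wide ledge stands out 20 mm (x -85 to -65 mm), its top 38 mm up.
- case_lid (a joint): Case lid, a hollow aluminium pan about 20 mm high, 0.15 kg, hinged along the case's far (+x) top edge; angle in rad, 0 shut, 1.95 wide open (stop). The hinge is stiff (needs about 1.5 to 2 N at the lip) and the lid stays at whatever angle it is left. Its flat outer top is 20 mm above the hinge plane when shut (66 mm above the bench).
- lid_hinge (a point): Middle of the lid's hinge axis (axis along the case's y), 65 mm from the case's centre, 46 mm above the bench; does not move with the lid.
- lid_lip (a point): Middle of the front edge, on the underside, of the pry lip: a 4 mm thick tongue, 100 mm wide, standing out 20 mm from the lid's front, 150 mm from the hinge axis. Shut, its underside is 48 mm up, which leaves a slot 10 mm high and 20 mm deep above the ledge of the case, closed at the back by the case wall. Moves with the lid.
- tray: Aluminium carrying tray fixed to the bench, base plate 64 mm (x) by 226 mm (y). Origin at the centre of its underside, z up. Four pockets in a row along y, centred at y -63, -21, +21 and +63 mm, each 39 mm (y) by 56 mm (x), floor 4 mm up, walls and dividers 3-4 mm thick with tops 24 mm up. Hinge post of the keeper at y +100 mm, catch with an upright stop plate at y -104 mm (64 mm high).
- keeper (a joint): Keeper bar of the tray: dark steel bar 12 mm wide, 214 mm long, underside 58 mm and top 66 mm above the bench, turning level about an upright hinge; angle in rad: 0 fully shut, lying along the tray above the pockets and against the stop plate of the catch; grows as it swings open towards the tray's -x side, to 1.6. It has friction (about 0.6 N at the knob) and stays where it is left.
- keeper_hinge (a point): Hinge axis of the keeper bar, over the post at the tray's +y end.
- keeper_knob (a point): Top centre of the upright black knob on the keeper bar: 14 mm in diameter, 30 mm tall, 172 mm from the hinge; top 96 mm above the bench.
- pad: Black rubber pad fixed to the bench, 240 mm (x) by 140 mm (y), 3 mm thick; origin at the centre of its underside.
- blade: Thin blade tool, 185 mm long, 0.11 kg, lying flat with its blade along +x. Origin on its underside, 60 mm from the handle's end, close below its centre of mass. Dark wooden handle from x -60 to +30 mm, 30 mm wide, 18 mm high; steel blade from x +30 to +125 mm, 24 mm wide, 3 mm thick (2 mm at the tip), its mid-plane 9 mm above the handle's underside.
- blade_tip (a point): Tip of the blade, 125 mm ahead of the tool's origin and 9 mm above its underside.
- roll0: Steel forming roll, 0.12 kg (one of two to four; None also if absent), starting in the case hub up: grooved disc 30 mm in diameter, 16 mm high, with a plain stub shaft (hub) 16 mm in diameter on top, 44 mm high in all. Origin at the centre of the disc's underside, z along the hub.
- roll1: Steel forming roll, 0.12 kg (one of two to four; None also if absent), starting in the case hub up: grooved disc 30 mm in diameter, 16 mm high, with a plain stub shaft (hub) 16 mm in diameter on top, 44 mm high in all. Origin at the centre of the disc's underside, z along the hub.
- roll2: Steel forming roll, 0.12 kg (one of two to four; None also if absent), starting in the case hub up: grooved disc 30 mm in diameter, 16 mm high, with a plain stub shaft (hub) 16 mm in diameter on top, 44 mm high in all. Origin at the centre of the disc's underside, z along the hub.
- roll3: Steel forming roll, 0.12 kg (one of two to four; None also if absent), starting in the case hub up: grooved disc 30 mm in diameter, 16 mm high, with a plain stub shaft (hub) 16 mm in diameter on top, 44 mm high in all. Origin at the centre of the disc's underside, z along the hub.
- flux_jar: Amber jar, 48 mm wide, 60 mm high. Not part of the job.
- mandrel_stub: Tapered dark steel mandrel on a foot, 44 mm wide, 90 mm high. Not part of the job.
- pickle_bowl: White bowl, 80 mm wide, 35 mm high. Not part of the job.
- steel_block: Steel bench block 60 x 60 x 20 mm. Not part of the job.
- hammer: Hammer, 200 mm long, lying. Not part of the job.
- polish_bar: Reddish polishing bar 90 x 40 x 30 mm. Not part of the job.
- pin_cup: Small grey cup, 50 mm wide, 55 mm high. Not part of the job.
Mind the look-alikes: they are no part of the job. What is shaped like the case but turquoise is not meant.

How it is judged:
By the outcome, as a careful person would: the job done as asked, in the order asked, and still so for the second after the job is handed in, with the robot touching nothing.
Of roll0, roll1, roll2, roll3 only 2 to 4 are there at a start; the rules pass over those that are not, and their reading is None.
At some moment in a run one of roll0, roll1, roll2, roll3, blade may be knocked a few centimetres aside while the robot is not near it.
Once in a run the grip may slacken for a moment while it holds something.
It also fails if it takes over 210 s, if anything falls off the work surface, if the arm or the gripper's body presses on something with over 40 N, if the wrist force passes 120 N, or if a joint passes its speed limit or range.

ROBOT

A 6-joint arm with a two-finger parallel gripper is mounted at the origin on the work surface. World frame = base frame: x ahead of the robot, y to its left, z up, the work surface at z = 0. Lengths are in m, angles in rad, forces in N, time in s.
With the tool pointing down it reaches from about 0.375 to 0.9 m from the base axis. Payload 3.1 kg.
Tool frame: the origin (TCP) lies on the centre line of the jaws, within the pads' length; the fingertips stand 25 mm ahead of it and the grasp point (between the pads) lies 6 mm ahead of it; x points along the fingers, y is the direction in which the jaws open and shut, and the axes are right-handed (so a half turn about x gives the same grasp; the last joint's range is limited). The gripper opens to 87 mm and grips with 3 to 60 N. Pads are 19 mm wide; open, the fingers measure 117 mm over their backs; the gripper's body (75 mm by 190 mm) begins 51 mm behind the grasp point.
Start: joints at [1.091, 0.527, 1.433, -0, 1.181, -0.178], TCP at [0.186, 0.597, 0.248] pointing down, gripper open.
Joint ranges: [-3.08, 3.08], [-0.75, 2.2], [0.22, 2.44], [-1.43, 4.57], [0, 2.65], [-2.85, 2.85]. Speed limits (rad/s): [2.79, 2.79, 3.14, 3.14, 3.14, 3.14].

INTERFACE

Orientations are given as a unit quaternion [x, y, z, w].
In Python, from rig import robot gives the robot as it stands. The module is installed in compiled form; this text tells all that it offers.
- The arm moves only by the tool move_arm, never from a script. Its argument "commands" is a list of rows, each a list of 5 numbers: the gripper's target within -1 to 1 (shut at 1, half-way at 0, fully open at -1), then the shift along the tool's x, y, z in mm, then the turn about the tool's x in degrees. A call has 1 to 8 rows; each row is the pose to reach, as a shift and turn from the pose commanded when the call began, along the tool's axes at that moment; what a row does not reach only later rows make up. A row lasts 1/12 s, in which the tool goes at most 41.7 mm and 7.16 degrees, less where a joint would pass 70% of its speed; a pose out of reach is approached as far as the arm can. A call with a gripper value outside its range is refused whole. The fingers move at their own pace and stop on an object; "newtons" is the grip in N (left out, the last holds). Time passes only in rows, so rows that repeat a pose let the fingers close. It gives the time, the measured TCP pose, the force and the opening at its end, in the units of the state.
- robot.get_obs(): the state, without advancing time (a new reading comes with each control period).
- robot.camera(name): name is "scene" or "top" or "wrist"; returns a dict with "image" (400x640x3 uint8, red, green, blue), "fx", "fy", "cx", "cy" (pixels), "distortion" ([k1, k2, p1, p2, k3] as OpenCV has them; the pictures are not rectified), "xyz" and "rotation" of the camera in the world; the wrist camera has in their place "tool_from_camera" (4x4, takes a point from camera to tool coordinates, whose origin is the TCP and whose axes are the tool frame's). Camera axes: x right, y down, z forward; pixel columns grow to the right and rows downward; lengths in m; the calibration is good to about 2 mm. A picture is of the moment at which its call begins: read the wrist's pose just before it. There is no depth.
- robot.hand_in(): hands the job in, once; it reports no verdict.
Trained networks look in a picture, given as the dict that the camera call returned (one of the last four; its "shot" number tells which), for a name from the list of things; names that differ only in an ending like _2 or _b are one class to them, and where a whole thing is asked for, a point or a joint stands for the part that bears it (a point fixed in the world has none). Each returns a list of dicts, best first, with "p" (0 to 1); they miss things now and then, are a little off and sometimes report something else, mostly with a low value. They report only what shows in the picture. A call takes as long as a camera call. They do not tell look-alikes from the thing itself.
- robot.regions_of(picture, name): "pixels" (400x640 bool, what is visible of it) and "bbox" ([left, top, right, bottom] in pixels, round what is visible of it).
The state is a dict: "time": time; "q": joint angles; "joint_velocities": joint speeds; "joint_torque": joint torques, N m; "position": TCP position; "tool_rot": TCP orientation; "ft_force": force on the tool from outside, world axes, zero at the start; "moment": the same for the moment, N m; "grip_width": finger opening in m.
Only numpy, scipy, OpenCV 4.12 (cv2) and the standard library are available. Lean on these libraries where they do the work, as an engineer would, in place of code of your own. Each camera call takes 0.05 s, during which the arm holds its last target.

## Working session

There is one attempt and no reset: what is moved stays moved. The work goes in short steps, Python scripts to look and compute and a tool call to move; the robot and the scene stay as the last step left them, time stands still between calls to the robot, and variables do not carry over. Pictures are saved under pics/ and viewed, and the job is handed in when it is done.

Besides the shell and the picture viewer there is one more tool, called after "Request:" as name([rows], argument=value, ...), one row to a line, values as JSON. move_arm: Moves the arm, as the interface text tells. Its arguments: {"type":"object","properties":{"commands":{"type":"array","items":{"type":"array","items":{"type":"number"}}},"newtons":{"type":"number"}},"required":["commands"]}

I'll start by looking at the state and the cameras.

```bash
mkdir -p pics; ls; cat > h.py <<'E'
import numpy as np, cv2
from scipy.spatial.transform import Rotation as R
from rig import robot
def snap(name,fn):
    o=robot.get_obs(); c=robot.camera(name)
    cv2.imwrite('pics/'+fn,c['image'][:,:,::-1]); c['obs']=o
    if name=='wrist':
        T=np.eye(4);T[:3,:3]=R.from_quat(o['tool_rot']).as_matrix();T[:3,3]=o['position']
        M=T@np.array(c['tool_from_camera']); c['xyz']=M[:3,3]; c['rotation']=M[:3,:3]
    return c
def K(c): return np.array([[c['fx'],0,c['cx']],[0,c['fy'],c['cy']],[0,0,1.]])
def rot(c):
    r=np.array(c['rotation'],float)
    return r if r.shape==(3,3) else R.from_quat(r).as_matrix()
def ray(c,uv):
    p=cv2.undistortPoints(np.array(uv,float).reshape(-1,1,2),K(c),np.array(c['distortion'],float)).reshape(-1,2)
    d=np.c_[p,np.ones(len(p))]@rot(c).T
    return np.array(c['xyz'],float),d
def atz(c,uv,z):
    o,d=ray(c,uv); return o+d*((z-o[2])/d[:,2])[:,None]
def proj(c,P):
    r=rot(c); rv=cv2.Rodrigues(r.T)[0]; t=-r.T@np.array(c['xyz'],float)
    return cv2.projectPoints(np.array(P,float).reshape(-1,1,3),rv,t,K(c),np.array(c['distortion'],float))[0].reshape(-1,2)
def reg(c,n,k=4):
    return robot.regions_of(c,n)[:k]
def rect(mask): # min-area rect corners
    cs,_=cv2.findContours(mask.astype(np.uint8),cv2.RETR_EXTERNAL,cv2.CHAIN_APPROX_NONE)
    m=max(cs,key=cv2.contourArea); return cv2.boxPoints(cv2.minAreaRect(m)),m
E
python3 - <<'E'
from h import *
o=robot.get_obs(); print(o)
for n in ['top','scene','wrist']:
    c=snap(n,n+'0.png'); print(n,np.round(c['xyz'],3),np.round(rot(c),3).tolist(),c['fx'],c['distortion'])
    if n=='wrist': print(np.round(c['tool_from_camera'],3))
E
```

```text
pics
{'time': 0.0, 'q': array([ 1.09047678e+00,  5.28445993e-01,  1.43394802e+00, -2.68711652e-05,
        1.18138491e+00, -1.78511302e-01]), 'joint_velocities': array([-0.00135259,  0.00204526,  0.00178216, -0.00109353,  0.00158535,
        0.00211178]), 'joint_torque': array([ 4.67739119e-04, -4.40041888e+01, -1.76588684e+01,  6.31766533e-02,
        5.81886142e-02, -1.81299079e-04]), 'position': array([0.18543527, 0.59612226, 0.24656944]), 'tool_rot': array([ 0.10556293,  0.69931277, -0.10703141,  0.6988293 ]), 'ft_force': array([-0.96186099,  1.16847148,  0.13130214]), 'moment': array([-0.00498922, -0.03883997,  0.00471171]), 'grip_width': 0.08684333207564618}
top [ 0.324 -0.004  1.437] [[0.029, -0.993, 0.113], [-0.999, -0.027, 0.02], [-0.017, -0.114, -0.993]] 452.13590474653097 [-0.13269877  0.          0.          0.          0.        ]
scene [ 1.448 -0.027  0.758] [[0.041, 0.562, -0.826], [0.999, -0.021, 0.035], [0.002, -0.827, -0.562]] 417.1448743742357 [-0.07175746  0.          0.          0.          0.        ]
wrist [0.116 0.619 0.384] [[0.297, 0.921, 0.253], [0.955, -0.286, -0.081], [-0.002, 0.266, -0.964]] 304.04397521378485 [-0.01099068  0.          0.          0.          0.        ]
[[-0.    -0.266  0.964 -0.137]
 [ 1.     0.     0.     0.001]
 [-0.     0.964  0.266 -0.073]
 [ 0.     0.     0.     1.   ]]
```

View pics/top0.png

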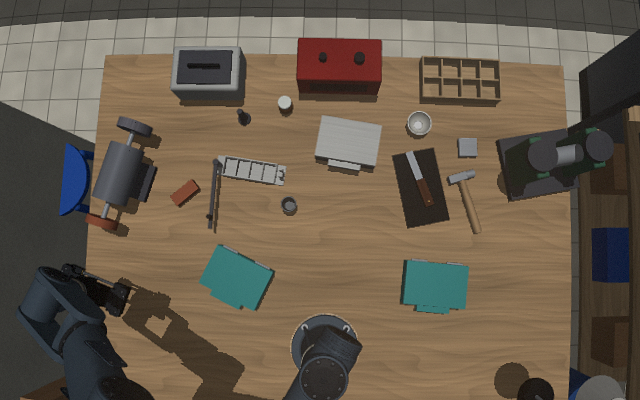

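View pics/scene0.png

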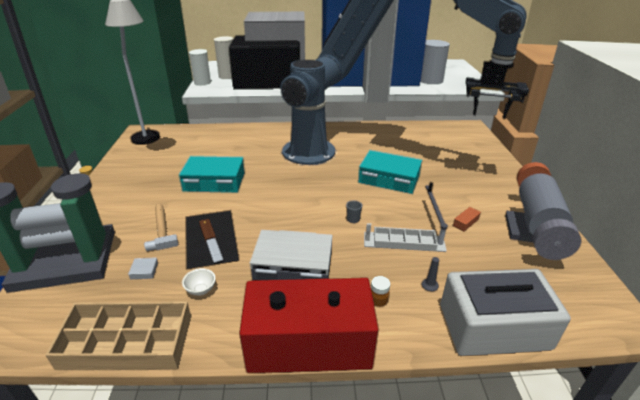

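View pics/wrist0.png

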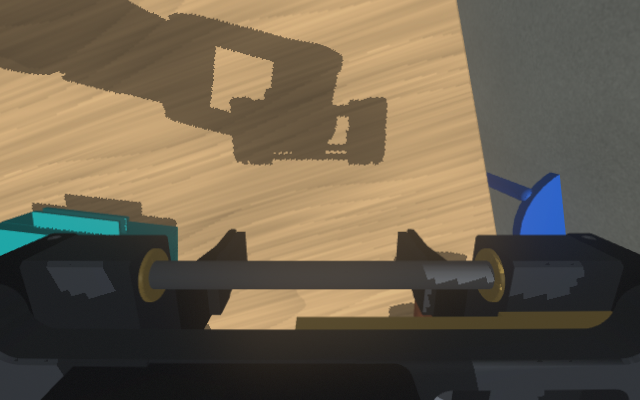

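The top view shows the silver case lid at about (348,142) with its lip toward the robot. The tray is at (253,170) with the keeper open at (213,195). The blade is on the pad at (420,178), with its tip pointing away from the robot. The turquoise boxes at (237,277) and (436,287) are the decoys.

```bash
python3 - <<'E'
from h import *
c=snap('top','top1.png')
o=robot.get_obs(); print(np.round(R.from_quat(o['tool_rot']).as_matrix(),3))
zs={'case_lid':.066,'lid_lip':.05,'tray':.024,'keeper':.062,'pad':.003,'blade':.015,'keeper_knob':.09,'hammer':.01,'pickle_bowl':.03,'flux_jar':.06,'mandrel_stub':.0,'steel_block':.02,'pin_cup':.05,'polish_bar':.03}
im=c['image'][:,:,::-1].copy()
for n,z in zs.items():
    for r in reg(c,n,4):
        b,m=rect(r['pixels']); w=atz(c,b,z)
        if r['p']<.2: continue
        print(n,round(r['p'],2),np.round(r['bbox']),np.round(w[:,:2],3).tolist())
E
```

```text
[[-0.001  0.297  0.955]
 [-0.001  0.955 -0.297]
 [-1.    -0.001 -0.   ]]
case_lid 0.96 [404. 260. 469. 312.] [[0.135, -0.222], [0.285, -0.233], [0.271, -0.43], [0.12, -0.418]]
case_lid 0.87 [319. 119. 381. 169.] [[0.575, 0.053], [0.728, 0.031], [0.698, -0.156], [0.547, -0.131]]
case_lid 0.82 [199. 245. 272. 313.] [[0.178, 0.4], [0.312, 0.34], [0.236, 0.164], [0.103, 0.224]]
lid_lip 0.91 [312. 114. 383. 173.] [[0.579, 0.054], [0.733, 0.031], [0.703, -0.157], [0.55, -0.132]]
tray 0.72 [209. 154. 287. 229.] [[0.364, 0.389], [0.603, 0.377], [0.583, 0.138], [0.347, 0.154]]
tray 0.31 [447. 171. 484. 231.] [[0.564, -0.368], [0.577, -0.462], [0.375, -0.482], [0.363, -0.39]]
keeper 0.57 [208. 157. 222. 227.] [[0.421, 0.372], [0.581, 0.37], [0.58, 0.35], [0.42, 0.352]]
pad 0.59 [393. 149. 451. 230.] [[0.615, -0.194], [0.649, -0.333], [0.413, -0.384], [0.381, -0.247]]
blade 0.64 [406. 149. 437. 205.] [[0.617, -0.227], [0.633, -0.262], [0.463, -0.337], [0.447, -0.302]]
keeper_knob 0.8 [208. 158. 221. 229.] [[0.361, 0.37], [0.576, 0.363], [0.575, 0.343], [0.36, 0.351]]
hammer 0.6 [445. 171. 482. 
[... 204 characters left out ...]
431. 134.] [[0.756, -0.245], [0.759, -0.317], [0.679, -0.316], [0.677, -0.245]]
flux_jar 0.48 [279.  96. 295. 114.] [[0.776, 0.179], [0.792, 0.136], [0.738, 0.116], [0.723, 0.159]]
mandrel_stub 0.53 [392. 148. 454. 228.] [[0.616, -0.194], [0.651, -0.331], [0.413, -0.384], [0.38, -0.249]]
mandrel_stub 0.46 [239. 109. 252. 125.] [[0.758, 0.319], [0.768, 0.278], [0.708, 0.262], [0.698, 0.303]]
steel_block 0.59 [454. 138. 483. 159.] [[0.675, -0.41], [0.677, -0.473], [0.615, -0.471], [0.613, -0.409]]
pin_cup 0.6 [284. 195. 296. 213.] [[0.465, 0.15], [0.466, 0.104], [0.42, 0.102], [0.419, 0.148]]
polish_bar 0.79 [170. 177. 199. 207.] [[0.464, 0.515], [0.525, 0.442], [0.486, 0.409], [0.426, 0.481]]
```

```bash
cat >> h.py <<'E'
def head(o):
    z=R.from_quat(o['tool_rot']).as_matrix()[:,2]; return np.degrees(np.arctan2(z[1],z[0]))
def go(xyz,hd=None,o=None):
    o=o or robot.get_obs(); M=R.from_quat(o['tool_rot']).as_matrix()
    d=M.T@(np.array(xyz)-o['position'])*1000
    t=0 if hd is None else -((hd-head(o)+180)%360-180)
    print('shift',np.round(d,1),'turn',round(t,1),'| now',np.round(o['position'],4),'head',round(head(o),1),'F',np.round(o['ft_force'],1),'t',round(o['time'],2),'w',round(o['grip_width'],4))
E
python3 - <<'E'
from h import *
go([.43,-.06,.28],-8.4)
E
```

```text
shift [ -32.4 -554.5  428.4] turn -8.9 | now [0.1857 0.5967 0.2476] head -17.3 F [-0.6  0.1  0.1] t 0.9 w 0.0869
```

Request:
move_arm([
  [-1,-32,-554,428,-9],
  [-1,-32,-554,428,-9],
  [-1,-32,-554,428,-9],
  [-1,-32,-554,428,-9],
  [-1,-32,-554,428,-9],
  [-1,-32,-554,428,-9],
  [-1,-32,-554,428,-9],
  [-1,-32,-554,428,-9],
])

```text
time: 1.57
position: [0.3021, 0.2829, 0.2632]
tool_rot: [0.051, 0.705, -0.051, 0.706]
ft_force: [0.9, -0.4, 0.8]
grip_width: 0.0872
```

```bash
python3 - <<'E'
from h import *
go([.43,-.06,.28],-8.4)
E
```

```text
shift [ -16.8 -321.   175.8] turn 0.2 | now [0.3021 0.2829 0.2632] head -8.2 F [ 0.9 -0.4  0.8] t 1.57 w 0.0872
```

Request:
move_arm([
  [-1,-17,-321,176,0],
  [-1,-17,-321,176,0],
  [-1,-17,-321,176,0],
  [-1,-17,-321,176,0],
  [-1,-17,-321,176,0],
  [-1,-17,-321,176,0],
  [-1,-17,-321,176,0],
  [-1,-17,-321,176,0],
])

```text
time: 2.23
position: [0.4184, -0.0296, 0.2787]
tool_rot: [0.051, 0.705, -0.051, 0.706]
ft_force: [1.0, 0.8, -0.2]
grip_width: 0.0869
```

```bash
python3 - <<'E'
from h import *
o=robot.get_obs(); print(o['joint_velocities'].round(2))
c=snap('wrist','w1.png'); print(c['obs']['position'])
for r in reg(c,'case_lid'):
    b,m=rect(r['pixels']); print(r['p'],r['bbox'],np.round(b),np.round(atz(c,b,.066),4).tolist())
go([.48,-.30,.25],22)
E
```

```text
[-0.99  0.25 -0.44  0.01  0.17 -0.99]
[ 0.41843879 -0.02957755  0.27872315]
0.9 [553.8, 2.1, 640.0, 39.8] [[552.   0.]
 [639.   0.]
 [639.  37.]
 [552.  37.]] [[0.2666, 0.2313, 0.066], [0.2786, 0.3208, 0.066], [0.314, 0.3249, 0.066], [0.3014, 0.2329, 0.066]]
0.71 [257.6, 290.4, 399.8, 327.6] [[254. 295.]
 [395. 277.]
 [400. 315.]
 [259. 332.]] [[0.5562, -0.1371, 0.066], [0.5574, 0.0473, 0.066], [0.6142, 0.0491, 0.066], [0.6139, -0.1427, 0.066]]
0.64 [1.1, 0.9, 121.4, 97.4] [[ -0.   0.]
 [120.   0.]
 [120.  95.]
 [  0.  95.]] [[0.1838, -0.3267, 0.066], [0.2032, -0.2039, 0.066], [0.2918, -0.2327, 0.066], [0.2716, -0.365, 0.066]]
0.37 [422.2, 159.2, 471.2, 200.3] [[415. 174.]
 [446. 146.]
 [477. 180.]
 [446. 208.]] [[0.4266, 0.0808, 0.066], [0.399, 0.1176, 0.066], [0.4438, 0.1523, 0.066], [0.4733, 0.1152, 0.066]]
shift [  30.7 -254.7   97.4] turn -30.7 | now [ 0.4221 -0.0334  0.2793] head -8.7 F [ 0.1  0.  -0. ] t 2.33 w 0.0869
```

View pics/w1.png

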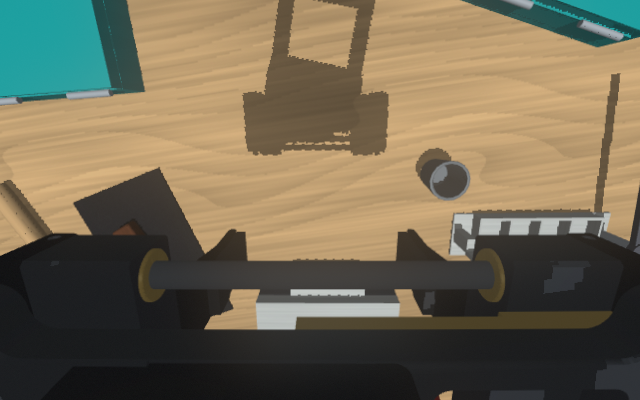

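The wrist camera sees the tool's -z side, so I have to put the TCP beyond whatever I want to view. The view shows the case front at (330,300) and the pad at (155,220).

```bash
python3 - <<'E'
from h import *
go([.66,-.06,.30],-8.5)
E
```

```text
shift [-19.1   9.7 239.3] turn -0.2 | now [ 0.4221 -0.0334  0.2793] head -8.7 F [ 0.1  0.  -0. ] t 2.33 w 0.0869
```

Request:
move_arm([
  [-1,-19,10,239,0],
  [-1,-19,10,239,0],
  [-1,-19,10,239,0],
  [-1,-19,10,239,0],
  [-1,-19,10,239,0],
  [-1,-19,10,239,0],
  [-1,-19,10,239,0],
  [-1,-19,10,239,0],
])

```text
time: 3.0
position: [0.6567, -0.0513, 0.2963]
tool_rot: [0.051, 0.706, -0.051, 0.705]
ft_force: [0.7, 0.9, 0.1]
grip_width: 0.0871
```

```bash
python3 - <<'E'
from h import *
o=robot.get_obs(); print(o['joint_velocities'].round(2))
c=snap('wrist','w2.png'); print(c['obs']['position'])
for r in reg(c,'case_lid'):
    b,m=rect(r['pixels']); print(r['p'],r['bbox'],np.round(b),np.round(atz(c,b,.066),4).tolist())
go([.62,-.30,.25],22)
E
```

```text
[-0.   -0.04  0.08  0.    0.01 -0.  ]
[ 0.65673848 -0.05128946  0.29625571]
0.59 [237.9, 98.9, 397.8, 220.8] [[236.  97.]
 [398.  97.]
 [398. 221.]
 [236. 221.]] [[0.5489, -0.1335, 0.066], [0.5756, 0.0506, 0.066], [0.7259, 0.0389, 0.066], [0.6962, -0.166, 0.066]]
0.22 [25.0, 180.9, 87.2, 230.8] [[ 22. 188.]
 [ 75. 175.]
 [ 85. 217.]
 [ 33. 230.]] [[0.6148, -0.4224, 0.066], [0.6085, -0.3504, 0.066], [0.6632, -0.3565, 0.066], [0.6706, -0.4313, 0.066]]
shift [  46.5 -251.4    1.7] turn -30.3 | now [ 0.6545 -0.051   0.2965] head -8.3 F [-1.1 -0.4 -0.1] t 3.1 w 0.0868
```

View pics/w2.png

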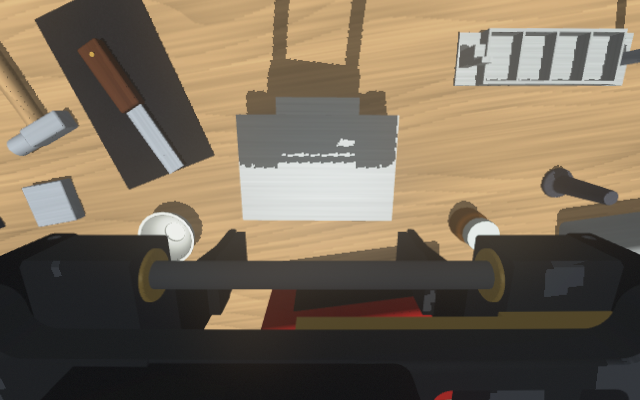

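The whole lid is in view: lip at rows 97–115, columns 276–360, and back edge at row 220. The blade's tip is at (176,170) and its handle end is near (86,45). The tray is at (545,57).

```bash
python3 - <<'E'
from h import *
o=robot.get_obs()
c=snap('wrist','w3.png')
print(np.round(atz(c,[[237,115],[398,115],[392,220],[243,220]],.066),4).tolist())
print('lip',np.round(atz(c,[[276,97],[360,97]],.052),4).tolist())
im=cv2.resize(c['image'][0:200,0:230][:,:,::-1],None,fx=3.4,fy=3); cv2.imwrite('pics/w3a.png',im)
im=cv2.resize(c['image'][0:110,430:640][:,:,::-1],None,fx=3.5,fy=3.5); cv2.imwrite('pics/w3b.png',im)
for n,z in [('blade',.015),('pad',.003),('tray',.024)]:
  for r in reg(c,n):
    b,m=rect(r['pixels']); print(n,round(r['p'],2),np.round(b).tolist(),np.round(atz(c,b,z)[:,:2],4).tolist())
E
```

```text
[[0.566, -0.1363, 0.066], [0.593, 0.0495, 0.066], [0.721, 0.0318, 0.066], [0.6936, -0.1565, 0.066]]
lip [[0.5518, -0.0895, 0.052], [0.5662, 0.0096, 0.052]]
blade 0.95 [[76.0, 52.0], [99.0, 37.0], [187.0, 164.0], [165.0, 180.0]] [[0.4582, -0.3359], [0.4452, -0.3014], [0.6175, -0.2317], [0.6345, -0.2689]]
pad 0.81 [[35.0, 21.0], [129.0, -24.0], [215.0, 157.0], [120.0, 202.0]] [[0.4106, -0.3851], [0.3812, -0.249], [0.6142, -0.1958], [0.6584, -0.3506]]
tray 0.78 [[453.0, 31.0], [639.0, 29.0], [639.0, 87.0], [454.0, 89.0]] [[0.5051, 0.1346], [0.5339, 0.3617], [0.6026, 0.3706], [0.572, 0.1331]]
```

View pics/w3a.png

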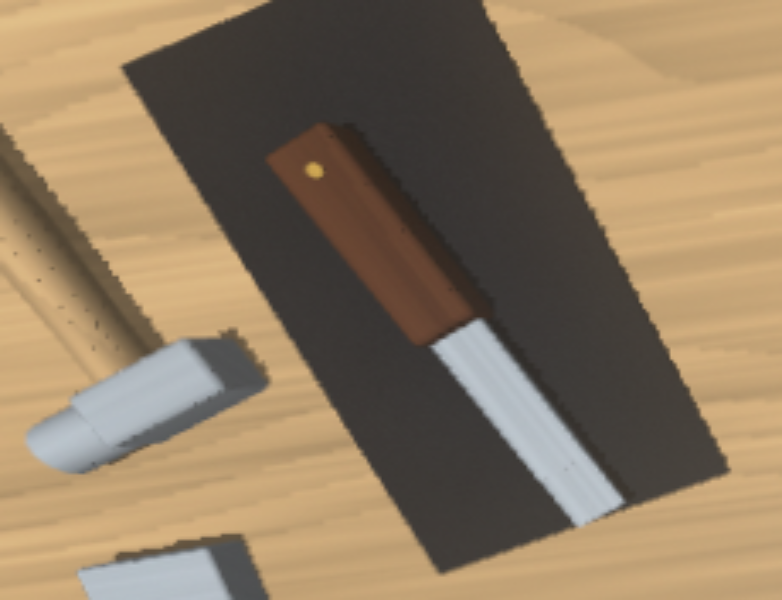

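View pics/w3b.png

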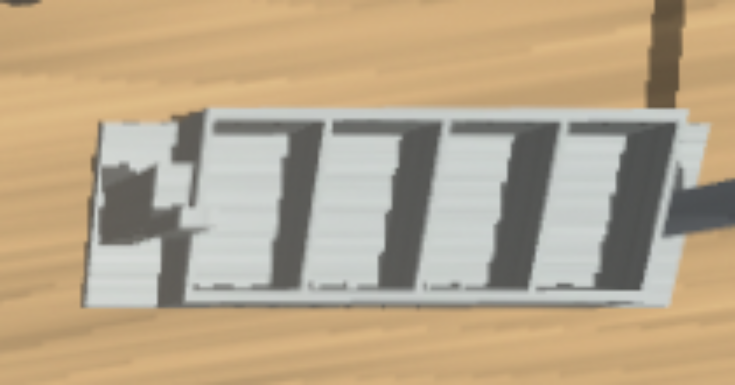

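```bash
python3 - <<'E'
from h import *
c=snap('wrist','w4.png')
p=atz(c,[[78.8,52.7],[94.7,41.3],[123,115],[141,106]],.021); q=atz(c,[[170.6,175],[183.8,166.7]],.0135)
print(np.round(p,4).tolist(),np.round(q,4).tolist())
a=p[:2].mean(0);b=q.mean(0);f=p[2:].mean(0); d=b-a; print(a,f,b,np.linalg.norm(d[:2]),np.linalg.norm((f-a)[:2]),np.degrees(np.arctan2(d[1],d[0])))
u=d[:2]/np.linalg.norm(d[:2]); g=a[:2]+.075*u; print('grasp',g)
go([g[0]+.10,g[1]+.04,.20],np.degrees(np.arctan2(d[1],d[0])))
E
```

```text
[[0.4615, -0.3298, 0.021], [0.4521, -0.3056, 0.021], [0.5427, -0.2979, 0.021], [0.5353, -0.2709, 0.021]] [[0.6305, -0.2613, 0.0135], [0.6218, -0.2397, 0.0135]]
[ 0.45680457 -0.31769571  0.021     ] [ 0.53897651 -0.28437412  0.021     ] [ 0.62612805 -0.25048816  0.0135    ] 0.1821737982408214 0.08867105054359704 21.649023305277925
grasp [ 0.52651416 -0.29002672]
shift [  97.7 -200.4    0.4] turn -29.9 | now [ 0.6551 -0.0517  0.2977] head -8.3 F [-0.2  0.2 -0.3] t 3.35 w 0.0871
```

```bash
python3 - <<'E'
from h import *
go([.5265,-.290,.12],21.8)
E
```

```text
shift [ 177.7 -254.4  -92.8] turn -30.1 | now [ 0.6551 -0.0517  0.2977] head -8.3 F [-0.2  0.2 -0.3] t 3.35 w 0.0871
```

Request:
move_arm([
  [-1,178,-254,-93,-30],
  [-1,178,-254,-93,-30],
  [-1,178,-254,-93,-30],
  [-1,178,-254,-93,-30],
  [-1,178,-254,-93,-30],
  [-1,178,-254,-93,-30],
  [-1,178,-254,-93,-30],
  [-1,178,-254,-93,-30],
])

```text
time: 4.02
position: [0.5253, -0.2916, 0.1182]
tool_rot: [-0.133, 0.695, 0.133, 0.694]
ft_force: [0.8, -0.5, 0.3]
grip_width: 0.0871
```

```bash
python3 - <<'E'
from h import *
go([.5265,-.290,.030],21.8)
c=snap('wrist','w5.png')
E
```

```text
shift [88.2  1.   1.8] turn -0.2 | now [ 0.5253 -0.2916  0.1182] head 21.6 F [ 0.8 -0.5  0.3] t 4.02 w 0.0871
```

View pics/w5.png

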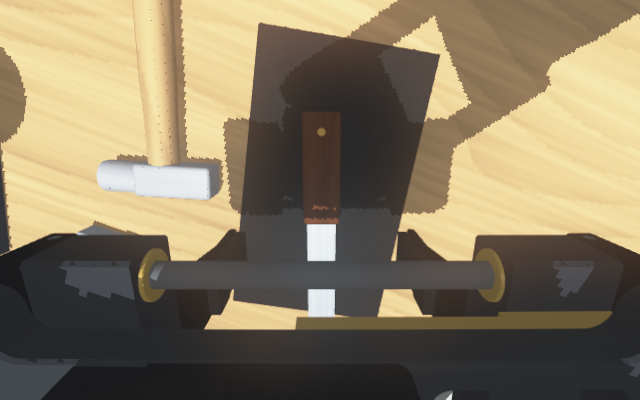

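```bash
python3 - <<'E'
from h import *
c=snap('wrist','w6.png')
p=atz(c,[[321,112],[321,222]],.021); print(p, np.linalg.norm(p[1]-p[0]))
d=p[1]-p[0]; u=d/np.linalg.norm(d); g=p[1]-.015*u; print(g,np.degrees(np.arctan2(d[1],d[0])))
go([g[0],g[1],.030],None)
E
```

```text
[[ 0.45087055 -0.32155355  0.021     ]
 [ 0.53000736 -0.29042781  0.021     ]] 0.08503791640661494
[ 0.51604827 -0.29591813  0.021     ] 21.47048969510716
shift [86.6 -0.7 -8.1] turn 0 | now [ 0.5237 -0.2925  0.1166] head 21.4 F [-0.6  0.3 -1.2] t 4.12 w 0.0871
```

Request:
move_arm([
  [-1,30,-1,-5,0],
  [-1,60,-1,-5,0],
  [-1,78,-1,-5,0],
  [-1,86,-1,-5,0],
  [-1,86,-1,-5,0],
  [-1,86,-1,-5,0],
])

```text
time: 4.62
position: [0.5239, -0.2924, 0.0341]
tool_rot: [-0.134, 0.694, 0.133, 0.695]
ft_force: [0.6, 0.7, -0.4]
grip_width: 0.0867
```

```bash
python3 - <<'E'
from h import *
for i in range(3):
    o=robot.get_obs(); print(o['position'].round(4),o['joint_velocities'].round(3)); robot.camera('wrist')
go([.5190,-.2945,.030])
E
```

```text
[ 0.5239 -0.2924  0.0341] [-0.    -0.021 -0.013 -0.001 -0.004 -0.002]
[ 0.5242 -0.2929  0.0347] [-0.004 -0.011 -0.004 -0.002 -0.006 -0.001]
[ 0.5243 -0.293   0.0349] [-0.002 -0.004 -0.002  0.001 -0.001  0.001]
shift [ 5.   0.7 -5.4] turn 0 | now [ 0.5243 -0.2931  0.035 ] head 21.7 F [-0.4 -1.2  1.1] t 4.77 w 0.0869
```

Request:
move_arm([
  [-1,4,0,-5,0],
  [-1,4,0,-5,0],
  [-1,4,0,-5,0],
  [1,4,0,-5,0],
  [1,4,0,-5,0],
  [1,4,0,-5,0],
  [1,4,0,-5,0],
  [1,4,0,-5,0],
], newtons=55)

```text
time: 5.43
position: [0.5185, -0.2945, 0.0292]
tool_rot: [-0.133, 0.694, 0.133, 0.694]
ft_force: [0.3, -0.2, 1.5]
grip_width: 0.0619
```

Request:
move_arm([
  [1,0,0,0,0],
  [1,0,0,0,0],
  [1,0,0,0,0],
])

```text
time: 5.68
position: [0.5185, -0.2945, 0.0292]
tool_rot: [-0.133, 0.694, 0.133, 0.694]
ft_force: [-0.4, 0.4, 0.4]
grip_width: 0.0414
```

```bash
python3 - <<'E'
from h import *
go([.5190,-.2945,.12])
E
```

```text
shift [-90.8  -0.2   0.5] turn 0 | now [ 0.5185 -0.2945  0.0292] head 21.7 F [-0.4  0.4  0.4] t 5.68 w 0.0414
```

Request:
move_arm([
  [1,0,0,0,0],
  [1,0,0,0,0],
  [1,0,0,0,0],
  [1,0,0,0,0],
])

```text
time: 6.02
position: [0.5185, -0.2945, 0.0292]
tool_rot: [-0.133, 0.694, 0.133, 0.694]
ft_force: [0.1, 0.1, -0.2]
grip_width: 0.0293
```

Request:
move_arm([
  [1,-20,0,0,0],
  [1,-50,0,0,0],
  [1,-90,0,0,0],
  [1,-90,0,0,0],
])

```text
time: 6.35
position: [0.5219, -0.2972, 0.1256]
tool_rot: [-0.137, 0.692, 0.13, 0.697]
ft_force: [1.8, -1.4, -1.3]
grip_width: 0.0295
```

```bash
python3 - <<'E'
from h import *
c=snap('wrist','w7.png')
go([.5190,-.2945,.15])
E
```

```text
shift [-26.8   2.3  -0.9] turn 0 | now [ 0.5209 -0.2965  0.1232] head 21.7 F [ 0.1  0.6 -1.3] t 6.4 w 0.0294
```

View pics/w7.png

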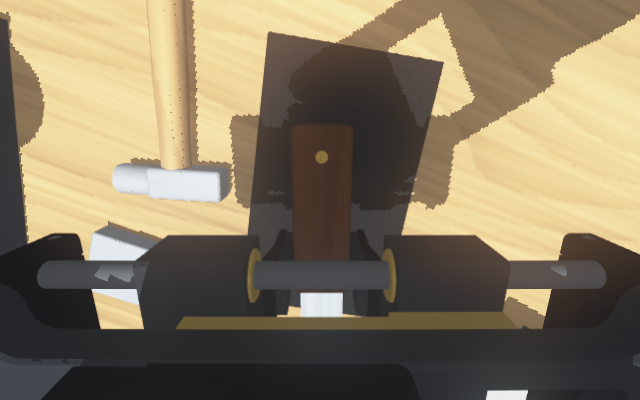

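```bash
python3 - <<'E'
from h import *
c=snap('wrist','w8.png'); o=c['obs']
p=atz(c,[[321,125]],o['position'][2]-.008)[0]
M=R.from_quat(o['tool_rot']).as_matrix(); print(M.T@(p-o['position'])*1000)
lip=np.array([.559,-.040]); h=np.radians(-8.4); u=np.array([np.cos(h),np.sin(h)])
s=lip-u*(.110+.045); print(s)
go([s[0],s[1],.12],-8.4)
E
```

```text
[  7.68972758   0.93966493 -68.84881451]
[ 0.40566279 -0.01735713]
shift [-1.000e-01  3.002e+02 -2.800e+00] turn 30.1 | now [ 0.5193 -0.2952  0.121 ] head 21.7 F [-0.5 -0.5 -1.4] t 6.45 w 0.0296
```

Request:
move_arm([
  [1,0,20,0,4],
  [1,0,50,0,8],
  [1,0,85,0,12],
  [1,0,125,0,16],
  [1,0,165,0,20],
  [1,0,205,0,24],
  [1,0,245,0,28],
  [1,0,275,0,30],
])

```text
time: 7.12
position: [0.4128, -0.0359, 0.118]
tool_rot: [0.053, 0.707, -0.051, 0.703]
ft_force: [-0.4, 0.3, -1.1]
grip_width: 0.0296
```

```bash
python3 - <<'E'
from h import *
go([.4066,-.0175,.0602],-8.4)
E
```

```text
shift [57.9 17.2 -8.4] turn -0.1 | now [ 0.4128 -0.0359  0.118 ] head -8.5 F [-0.4  0.3 -1.1] t 7.12 w 0.0296
```

Request:
move_arm([
  [1,15,17,-8,0],
  [1,40,17,-8,0],
  [1,58,17,-8,0],
  [1,58,17,-8,0],
  [1,58,17,-8,0],
  [1,58,17,-8,0],
  [1,58,17,-8,0],
])

```text
time: 7.7
position: [0.4116, -0.0214, 0.0617]
tool_rot: [0.051, 0.705, -0.051, 0.706]
ft_force: [-0.5, -0.4, -1.1]
grip_width: 0.0298
```

```bash
python3 - <<'E'
from h import *
c=snap('scene','s2.png'); cv2.imwrite('pics/s2c.png',cv2.resize(c['image'][150:330,180:460,::-1],None,fx=2.8,fy=2.8))
c=snap('wrist','w9.png')
go([.4066,-.0175,.0602],-8.4)
E
```

```text
shift [ 1.8  3.1 -5.7] turn 0.1 | now [ 0.4118 -0.0214  0.062 ] head -8.3 F [-0.6  1.9 -0.3] t 7.8 w 0.0298
```

View pics/s2c.png

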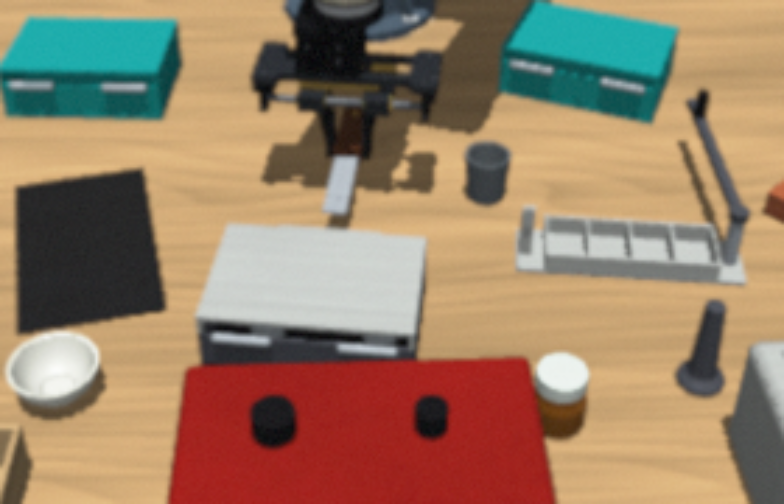

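View pics/w9.png

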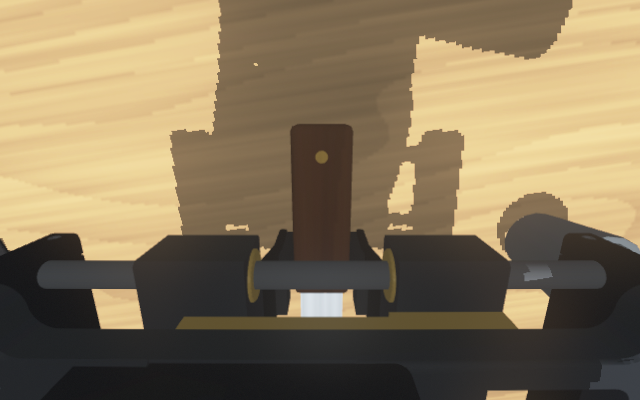

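```bash
python3 - <<'E'
from h import *
o=robot.get_obs();M=R.from_quat(o['tool_rot']).as_matrix()
c=snap('scene','s3.png')
p=atz(c,[[300.4,225.7]],.045)[0]; print(p, M.T@(p-o['position'])*1000)
t=snap('top','t3.png'); cv2.imwrite('pics/t3c.png',cv2.resize(t['image'][100:240,270:430,::-1],None,fx=4,fy=4))
pr=o['position']+M@np.array([.0172,.001,.114]); print(pr,proj(t,[pr]),proj(c,[pr]))
E
```

```text
[ 0.52686489 -0.03321066  0.045     ] [ 17.1668049    5.02023161 115.55775491]
[ 0.52474151 -0.03696299  0.04496542] [[341.92237714 179.75085116]] [[299.0475747  225.27384021]]
```

View pics/t3c.png

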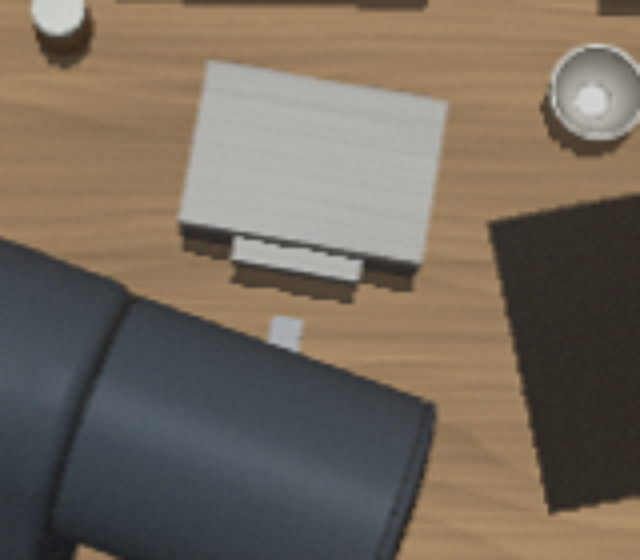

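Request:
move_arm([
  [1,2,0,10,0],
  [1,2,0,20,0],
  [1,2,0,30,0],
  [1,2,0,35,0],
  [1,2,0,40,0],
  [1,2,0,44,0],
  [1,2,0,44,0],
  [1,2,0,44,0],
])

```text
time: 8.57
position: [0.4546, -0.0273, 0.0591]
tool_rot: [0.051, 0.705, -0.051, 0.705]
ft_force: [0.3, -0.1, -0.8]
grip_width: 0.0297
```

```bash
python3 - <<'E'
from h import *
o=robot.get_obs();M=R.from_quat(o['tool_rot']).as_matrix(); pr=o['position']+M@np.array([.0172,.001,.114]); print(pr)
t=snap('top','t4.png'); cv2.imwrite('pics/t4c.png',cv2.resize(t['image'][100:240,270:430,::-1],None,fx=4,fy=4))
go([.4066,-.0175,.0602],-8.4)
E
```

```text
[ 0.56758712 -0.04269491  0.04187756]
shift [ -1.    2.7 -48.5] turn 0.1 | now [ 0.4542 -0.0272  0.0591] head -8.3 F [-1.   0.6 -0.9] t 8.62 w 0.0296
```

View pics/t4c.png

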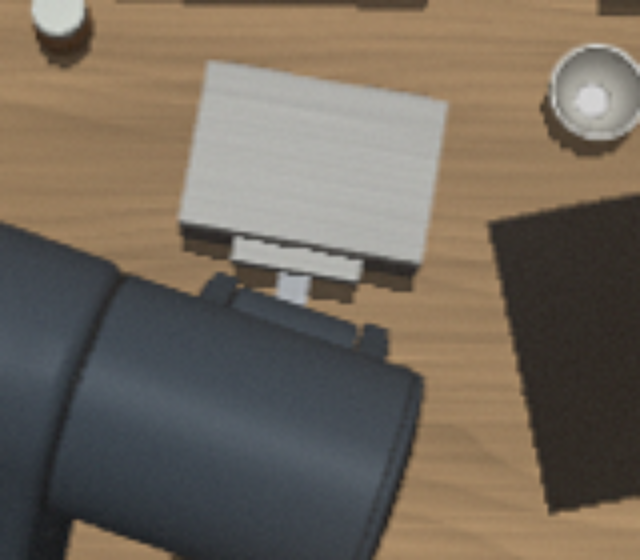

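Request:
move_arm([
  [1,0,0,5,0],
  [1,-3,0,5,0],
  [1,-8,0,5,0],
  [1,-17,0,6,0],
  [1,-22,0,6,0],
  [1,-28,0,7,0],
  [1,-28,0,7,0],
])

```text
time: 9.2
position: [0.462, -0.0284, 0.0885]
tool_rot: [0.051, 0.705, -0.051, 0.706]
ft_force: [-1.0, -0.2, -1.8]
grip_width: 0.0296
```

```bash
python3 - <<'E'
from h import *
o=robot.get_obs();M=R.from_quat(o['tool_rot']).as_matrix(); pr=o['position']+M@np.array([.0172,.001,.114]); print(pr)
t=snap('scene','s5.png'); cv2.imwrite('pics/s5c.png',cv2.resize(t['image'][150:330,180:460,::-1],None,fx=2.8,fy=2.8))
c=snap('wrist','w10.png')
go([.4066,-.0175,.0602],-8.4)
E
```

```text
[ 0.57499389 -0.04385326  0.0714764 ]
shift [ 27.5   2.8 -56.4] turn 0.1 | now [ 0.462  -0.0284  0.0878] head -8.3 F [-0.3 -0.3 -1. ] t 9.3 w 0.0295
```

View pics/s5c.png

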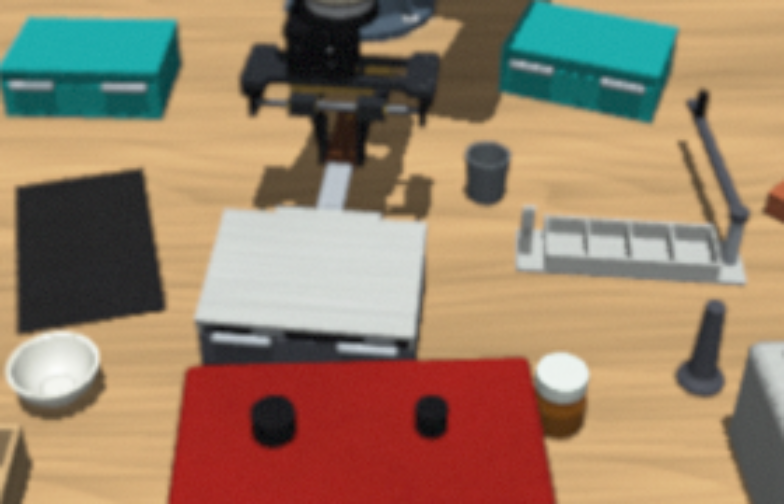

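View pics/w10.png

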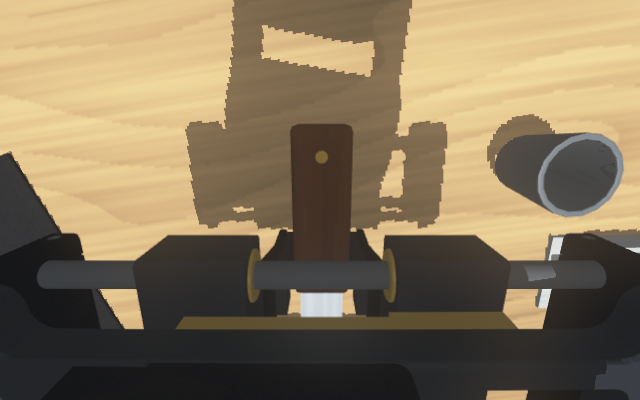

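Request:
move_arm([
  [1,-12,0,3,0],
  [1,-23,0,6,0],
  [1,-34,0,11,0],
  [1,-44,0,16,0],
  [1,-54,0,23,0],
  [1,-64,0,30,0],
  [1,-64,0,30,0],
])

```text
time: 9.88
position: [0.4929, -0.0331, 0.1524]
tool_rot: [0.051, 0.704, -0.051, 0.706]
ft_force: [0.5, 0.4, -1.0]
grip_width: 0.03
```

```bash
python3 - <<'E'
from h import *
o=robot.get_obs();M=R.from_quat(o['tool_rot']).as_matrix(); pr=o['position']+M@np.array([.0172,.001,.114]); print(pr)
t=snap('scene','s6.png'); cv2.imwrite('pics/s6c.png',cv2.resize(t['image'][100:330,180:460,::-1],None,fx=2.5,fy=2.5))
c=snap('wrist','w11.png')
go([.4066,-.0175,.0602],-8.4)
E
```

```text
[ 0.60590069 -0.04851581  0.13560997]
shift [ 90.9   2.8 -86.3] turn 0.1 | now [ 0.4915 -0.0327  0.1512] head -8.3 F [ 0.1 -0.5 -1.7] t 9.98 w 0.0299
```

View pics/s6c.png

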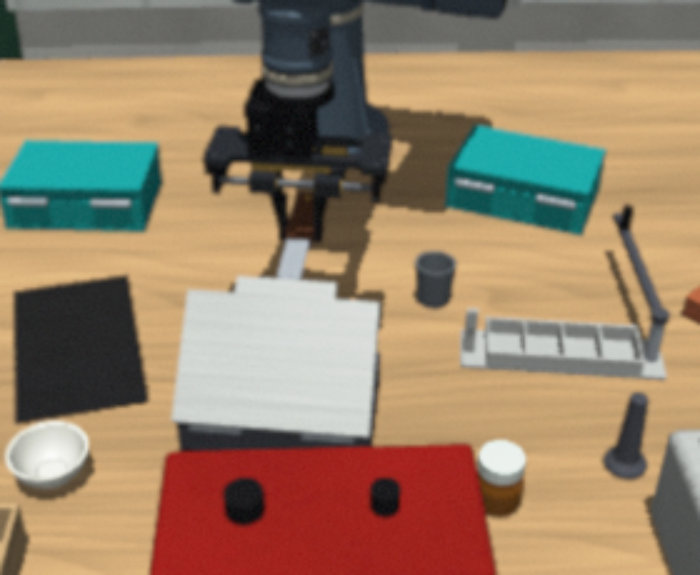

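View pics/w11.png

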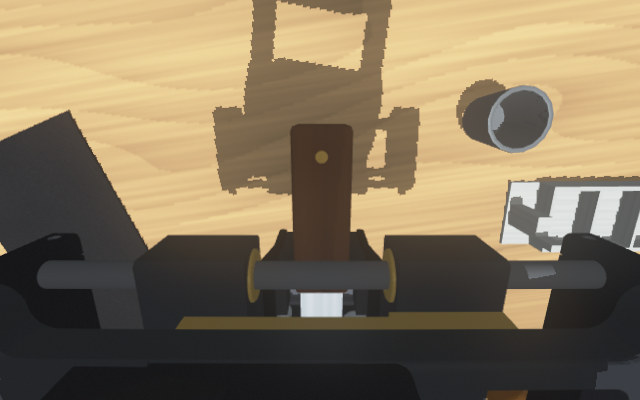

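Request:
move_arm([
  [1,-9,0,8,0],
  [1,-17,0,17,0],
  [1,-24,0,27,0],
  [1,-30,0,36,0],
  [1,-35,0,47,0],
  [1,-40,0,58,0],
  [1,-43,0,69,0],
  [1,-46,0,81,0],
])

```text
time: 10.65
position: [0.5702, -0.044, 0.1961]
tool_rot: [0.051, 0.707, -0.051, 0.704]
ft_force: [-1.6, 0.1, -1.2]
grip_width: 0.0295
```

```bash
python3 - <<'E'
from h import *
o=robot.get_obs();M=R.from_quat(o['tool_rot']).as_matrix(); pr=o['position']+M@np.array([.0172,.001,.114]); print(pr)
t=snap('scene','s7.png'); cv2.imwrite('pics/s7c.png',cv2.resize(t['image'][100:330,180:460,::-1],None,fx=2.5,fy=2.5))
go([.4066,-.0175,.0602],-8.4)
E
```

```text
[ 0.68308167 -0.05940564  0.17846454]
shift [ 136.4    3.  -169.7] turn 0.1 | now [ 0.5738 -0.0449  0.197 ] head -8.3 F [ 2.1  1.  -0.3] t 10.7 w 0.0296
```

View pics/s7c.png

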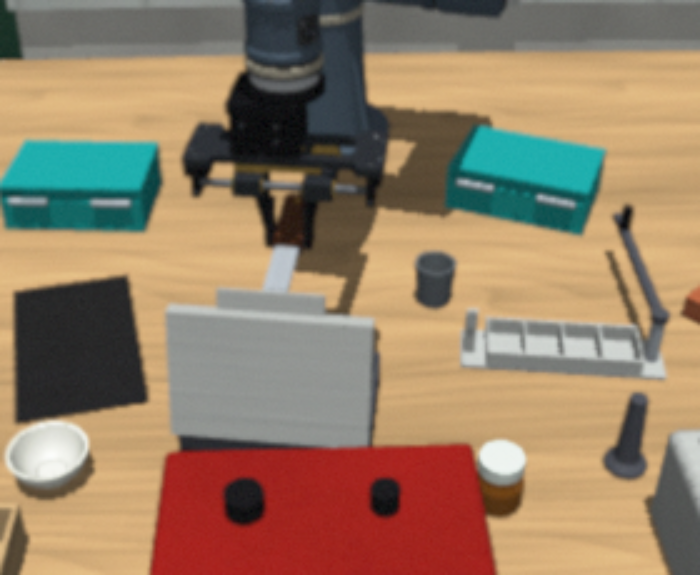

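Request:
move_arm([
  [1,-1,0,12,0],
  [1,-2,0,24,0],
  [1,-1,0,36,0],
  [1,0,0,47,0],
  [1,3,0,57,0],
  [1,5,0,65,0],
  [1,5,0,65,0],
])

```text
time: 11.28
position: [0.6367, -0.054, 0.1909]
tool_rot: [0.051, 0.705, -0.051, 0.705]
ft_force: [-0.3, -0.3, -1.6]
grip_width: 0.0299
```

```bash
python3 - <<'E'
from h import *
o=robot.get_obs();M=R.from_quat(o['tool_rot']).as_matrix(); pr=o['position']+M@np.array([.0172,.001,.114]); print(pr)
t=snap('scene','s8.png'); cv2.imwrite('pics/s8c.png',cv2.resize(t['image'][100:330,180:460,::-1],None,fx=2.5,fy=2.5))
go([.4066,-.0175,.0602],-8.4)
E
```

```text
[ 0.74968448 -0.06950043  0.17372913]
shift [ 131.2    2.8 -232.1] turn 0.1 | now [ 0.636  -0.0538  0.1912] head -8.3 F [-0.2 -0.3 -0.9] t 11.33 w 0.0293
```

View pics/s8c.png

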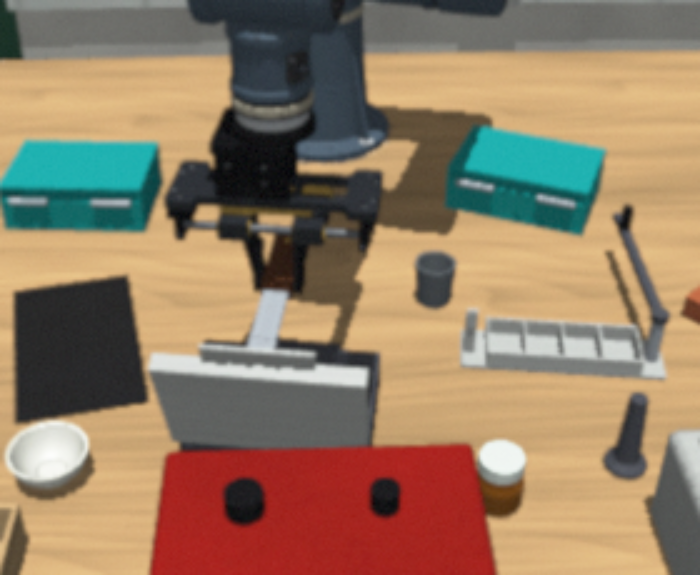

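Request:
move_arm([
  [1,-2,0,-20,0],
  [1,-4,0,-50,0],
  [1,-4,0,-85,0],
  [1,-4,0,-120,0],
  [1,-4,0,-140,0],
  [1,-4,0,-140,0],
])

```text
time: 11.83
position: [0.4905, -0.0316, 0.1958]
tool_rot: [0.052, 0.708, -0.05, 0.702]
ft_force: [-0.9, 0.4, -1.1]
grip_width: 0.0297
```

```bash
python3 - <<'E'
from h import *
go([.5185,-.2945,.12],21.7)
E
```

```text
shift [  74.9 -256.3   66.2] turn -30.0 | now [ 0.4905 -0.0316  0.1958] head -8.3 F [-0.9  0.4 -1.1] t 11.83 w 0.0297
```

Request:
move_arm([
  [1,0,-30,8,-4],
  [1,0,-62,16,-8],
  [1,0,-95,24,-12],
  [1,5,-128,33,-16],
  [1,20,-161,42,-20],
  [1,40,-194,50,-24],
  [1,60,-226,58,-28],
  [1,73,-252,66,-30],
])

```text
time: 12.5
position: [0.5262, -0.2951, 0.1217]
tool_rot: [-0.134, 0.694, 0.134, 0.694]
ft_force: [0.3, -0.0, -0.9]
grip_width: 0.0292
```

```bash
python3 - <<'E'
from h import *
c=snap('wrist','w12.png')
go([.5185,-.2945,.0295],21.7)
E
```

```text
shift [90.4  9.1 -5.9] turn -0.0 | now [ 0.5272 -0.3004  0.1199] head 21.7 F [ 2.6 -4.1 -2.8] t 12.55 w 0.0295
```

View pics/w12.png

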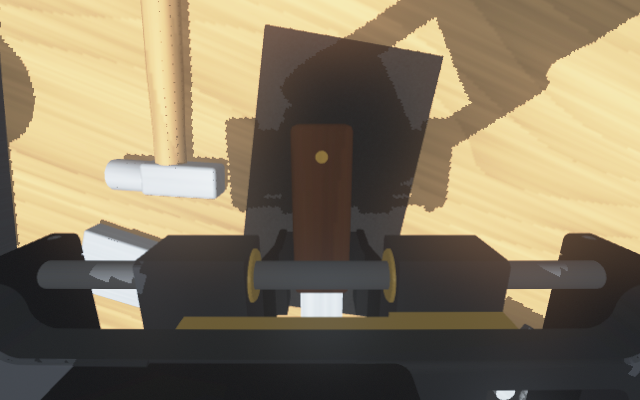

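Request:
move_arm([
  [1,20,4,-4,0],
  [1,45,8,-8,0],
  [1,68,8,-8,0],
  [1,78,8,-8,0],
  [1,83,8,-8,0],
  [1,83,8,-8,0],
  [1,83,8,-8,0],
])

```text
time: 13.13
position: [0.5168, -0.2885, 0.041]
tool_rot: [-0.134, 0.694, 0.133, 0.695]
ft_force: [-0.0, 0.4, -1.4]
grip_width: 0.0295
```

```bash
python3 - <<'E'
from h import *
robot.camera('wrist')
go([.5185,-.2945,.0295],21.7)
E
```

```text
shift [12.  -6.  -0.8] turn 0.0 | now [ 0.517  -0.2886  0.0414] head 21.7 F [ 1.3 -0.7 -0.3] t 13.18 w 0.0293
```

Request:
move_arm([
  [1,4,-2,0,0],
  [1,8,-3,0,0],
  [1,11,-3,0,0],
  [1,11,-3,0,0],
  [1,11,-3,0,0],
])

```text
time: 13.6
position: [0.517, -0.2908, 0.0292]
tool_rot: [-0.133, 0.694, 0.133, 0.694]
ft_force: [-0.3, 0.6, -0.5]
grip_width: 0.0299
```

Request:
move_arm([
  [-1,0,0,0,0],
  [-1,0,0,0,0],
  [-1,0,0,0,0],
  [-1,0,0,0,0],
  [-1,-30,0,0,0],
  [-1,-70,0,0,0],
  [-1,-110,0,0,0],
  [-1,-150,0,0,0],
])

```text
time: 14.27
position: [0.5166, -0.2904, 0.1805]
tool_rot: [-0.133, 0.695, 0.134, 0.694]
ft_force: [0.7, -0.3, -0.8]
grip_width: 0.075
```

```bash
python3 - <<'E'
from h import *
c=snap('wrist','w13.png')
go([.66,-.06,.30],-8.4)
E
```

```text
shift [-111.6  163.8  216.7] turn 30.1 | now [ 0.5206 -0.2935  0.1891] head 21.7 F [ 0.9 -0.9  4.8] t 14.32 w 0.0793
```

View pics/w13.png

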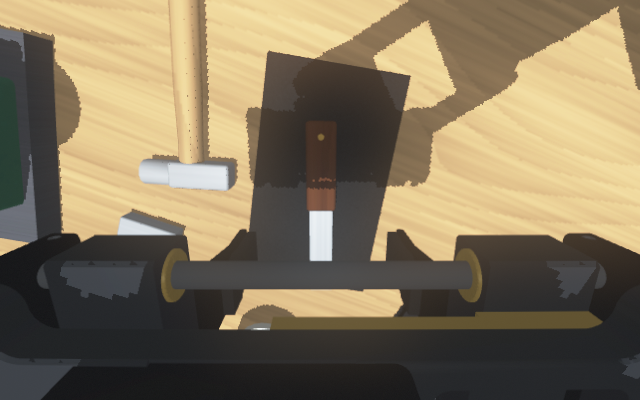

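Request:
move_arm([
  [-1,-90,0,0,0],
  [-1,-112,30,40,7],
  [-1,-112,60,80,14],
  [-1,-112,90,120,21],
  [-1,-112,125,160,28],
  [-1,-112,164,200,30],
  [-1,-112,164,217,30],
  [-1,-112,164,217,30],
])

```text
time: 14.98
position: [0.6537, -0.0632, 0.2911]
tool_rot: [0.051, 0.705, -0.051, 0.705]
ft_force: [0.6, -0.3, 0.1]
grip_width: 0.0869
```

```bash
python3 - <<'E'
from h import *
robot.camera('top')
c=snap('wrist','w14.png')
cv2.imwrite('pics/w14a.png',cv2.resize(c['image'][80:240,220:420,::-1],None,fx=3.7,fy=3.7))
for r in reg(c,'roll0',6):
    b,m=rect(r['pixels']); print(round(r['p'],2),r['bbox'],np.round(atz(c,[b.mean(0)],.058),3).tolist())
go([.66,-.06,.30],-8.4)
E
```

```text
0.97 [282.8, 173.7, 298.3, 197.2] [[0.666, -0.093, 0.058]]
0.76 [353.0, 163.5, 373.8, 190.6] [[0.666, -0.001, 0.058]]
0.68 [272.0, 128.1, 295.9, 150.9] [[0.606, -0.091, 0.058]]
0.63 [336.0, 140.1, 357.8, 162.3] [[0.63, -0.019, 0.058]]
shift [-9.5  2.7  5.3] turn 0.4 | now [ 0.6544 -0.062   0.2905] head -8.0 F [-1.5 -0.7  0.2] t 15.13 w 0.0872
```

View pics/w14.png

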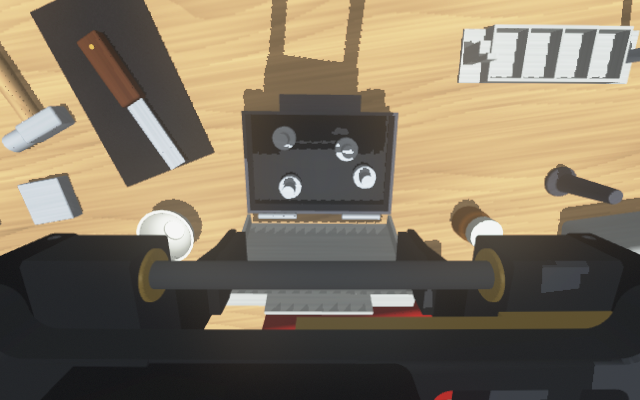

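View pics/w14a.png

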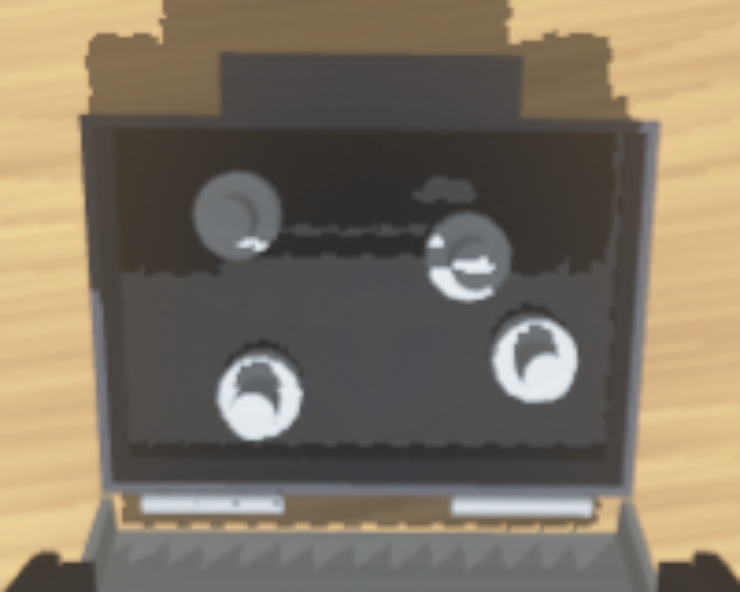

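Four rolls are standing in the open case, with disc centres near pixels (284,138), (347,150), (290,187) and (365,177). I'll put them in case coordinates and check clearances.

```bash
cat >> h.py <<'E'
CC=np.array([.6434,-.0529]); CY=np.radians(-8.4)
def incase(p):
    d=np.asarray(p)[...,:2]-CC; c,s=np.cos(CY),np.sin(CY)
    return np.stack([d[...,0]*c+d[...,1]*s,-d[...,0]*s+d[...,1]*c],-1)
def circ(c,uv0,z,r,gr=30):
    pass
E
python3 - <<'E'
from h import *
c=snap('wrist','w15.png')
pts=[[284.1,138.1],[346.8,149.5],[290.3,187],[364.6,177.3]]
print('case outer corners front',np.round(atz(c,[[243,112],[397.5,112.5]],.046),4).tolist())
p=atz(c,pts,.026); print(np.round(p,4).tolist()); print(np.round(incase(p)*1000,1).tolist())
# predicted disc outlines overlay
im=cv2.resize(c['image'][:,:,::-1],None,fx=1,fy=1).copy()
big=cv2.resize(c['image'][80:240,220:420,::-1],None,fx=4,fy=4,interpolation=cv2.INTER_CUBIC)
t=np.linspace(0,2*np.pi,60)
for q in p:
    for z,r,col in [(.030,.015,(0,255,0)),(.058,.008,(0,0,255))]:
        k=proj(c,np.c_[q[0]+r*np.cos(t),q[1]+r*np.sin(t),np.full(60,z)])
        cv2.polylines(big,[((k-[220,80])*4+1.5).astype(int)],True,col,1)
cv2.imwrite('pics/w15a.png',big[:,:800])
E
```

```text
case outer corners front [[0.564, -0.1435, 0.046], [0.5905, 0.0411, 0.046]]
[[0.6025, -0.1022, 0.026], [0.6284, -0.0234, 0.026], [0.6678, -0.105, 0.026], [0.6685, -0.0041, 0.026]]
[[-33.2, -54.8], [-19.1, 27.0], [31.8, -48.0], [17.7, 52.0]]
```

View pics/w15a.png

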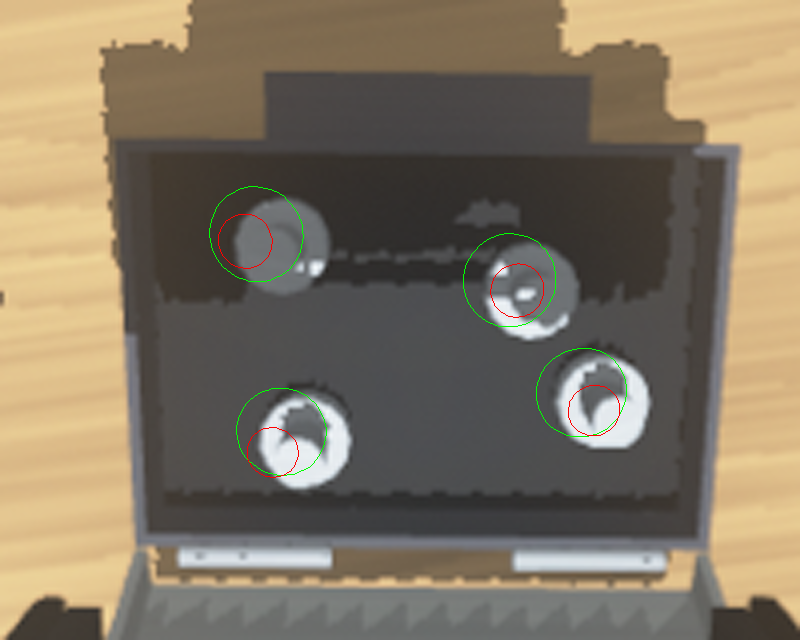

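```bash
cat >> h.py <<'E'
import pickle
def save(c,fn): pickle.dump({k:v for k,v in c.items()},open(fn,'wb'))
def load(fn): return pickle.load(open(fn,'rb'))
E
python3 - <<'E'
from h import *
c=snap('wrist','w16.png'); save(c,'w16.pkl'); print(c['obs']['position'],head(c['obs']))
k=atz(c,[[249.25,115],[405,116.75],[396.5,217],[255,216]],.046); print('case',np.round(k,4).tolist(),k.mean(0))
pts=[[290.5,141.75],[352.75,152.75],[296.25,190.75],[370.75,180.5]]
p=atz(c,pts,.028); print(np.round(p,4).tolist()); print(np.round(incase(p)*1000,1).tolist())
big=cv2.resize(c['image'][80:240,220:420,::-1],None,fx=4,fy=4,interpolation=cv2.INTER_CUBIC)
t=np.linspace(0,2*np.pi,60)
for q in p:
    for z,r,col in [(.030,.015,(0,255,0)),(.058,.008,(0,0,255))]:
        k=proj(c,np.c_[q[0]+r*np.cos(t),q[1]+r*np.sin(t),np.full(60,z)])
        cv2.polylines(big,[((k-[220,80])*4+1.5).astype(int)],True,col,1)
cv2.imwrite('pics/w16a.png',big[:,:800])
E
```

```text
[ 0.65335384 -0.06377083  0.29033157] -8.122229501278742
case [[0.567, -0.1385, 0.046], [0.5956, 0.0478, 0.046], [0.7219, 0.0278, 0.046], [0.6942, -0.157, 0.046]] [ 0.64469429 -0.05496218  0.046     ]
[[0.6067, -0.0964, 0.028], [0.6322, -0.0183, 0.028], [0.6722, -0.0996, 0.028], [0.6723, 0.0014, 0.028]]
[[-29.9, -48.4], [-16.2, 32.6], [35.3, -42.0], [20.6, 57.9]]
```

View pics/w16a.png

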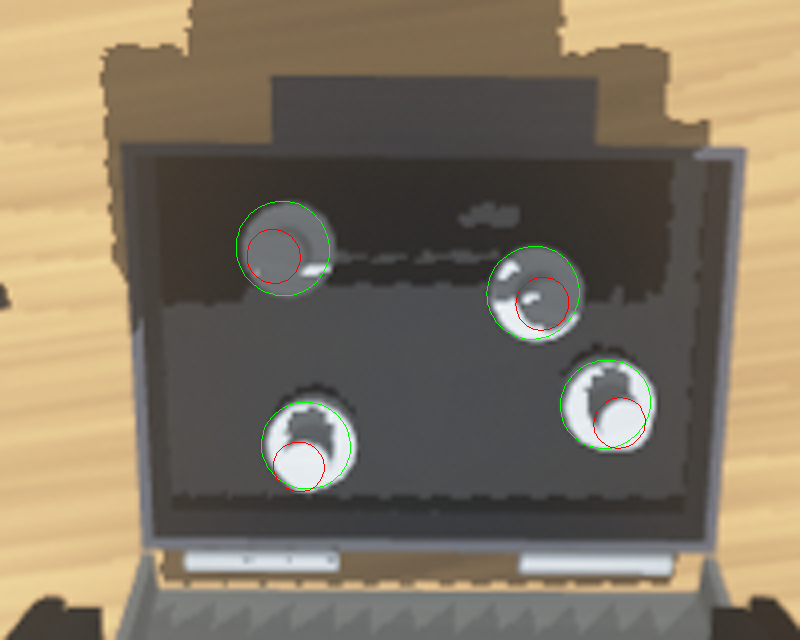

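```bash
python3 - <<'E'
from h import *
go([.6067,-.0964,.12],-8.4)
E
```

```text
shift [170.3 -37.6 -40.9] turn 0.2 | now [ 0.6528 -0.065   0.2903] head -8.2 F [-0.3 -0.5 -0.4] t 15.23 w 0.0869
```

Request:
move_arm([
  [0.36,0,-37,-41,0],
  [0.36,40,-37,-41,0],
  [0.36,80,-37,-41,0],
  [0.36,120,-37,-41,0],
  [0.36,160,-37,-41,0],
  [0.36,170,-37,-41,0],
  [0.36,170,-37,-41,0],
  [0.36,170,-37,-41,0],
])

```text
time: 15.9
position: [0.6076, -0.0971, 0.1215]
tool_rot: [0.052, 0.705, -0.052, 0.705]
ft_force: [-0.0, -0.2, -0.3]
grip_width: 0.0416
```

```bash
python3 - <<'E'
from h import *
robot.camera('top');robot.camera('top')
c=snap('wrist','w17.png'); save(c,'w17.pkl')
go([.6067,-.0964,.061],-8.4)
E
```

```text
shift [62.7  0.1 -3. ] turn 0.1 | now [ 0.6093 -0.0968  0.1237] head -8.3 F [ 0.3 -0.4  0.7] t 16.05 w 0.0314
```

View pics/w17.png

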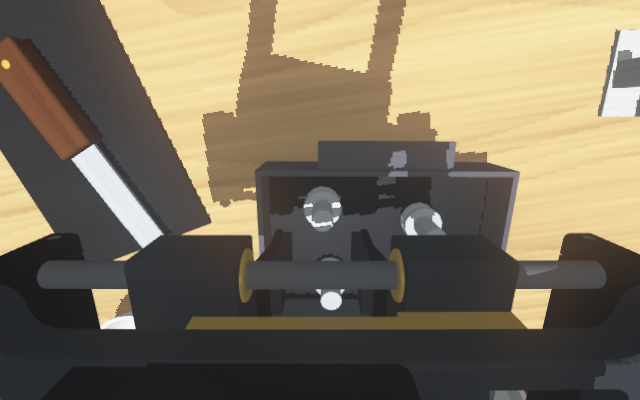

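```bash
python3 - <<'E'
from h import *
c=load('w17.pkl')
im=c['image'][:,:,::-1]
big=cv2.resize(im[150:330,250:530],None,fx=2.8,fy=2.8,interpolation=cv2.INTER_CUBIC)
t=np.linspace(0,2*np.pi,60)
for q in [(.6067,-.0964),(.6322,-.0183),(.6722,-.0996)]:
    for z,r,col in [(.030,.015,(0,255,0)),(.058,.008,(0,0,255))]:
        k=proj(c,np.c_[q[0]+r*np.cos(t),q[1]+r*np.sin(t),np.full(60,z)])
        cv2.polylines(big,[((k-[250,150])*2.8+1).astype(int)],True,col,1)
cv2.imwrite('pics/w17a.png',big)
E
```

```text
(no output)
```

View pics/w17a.png

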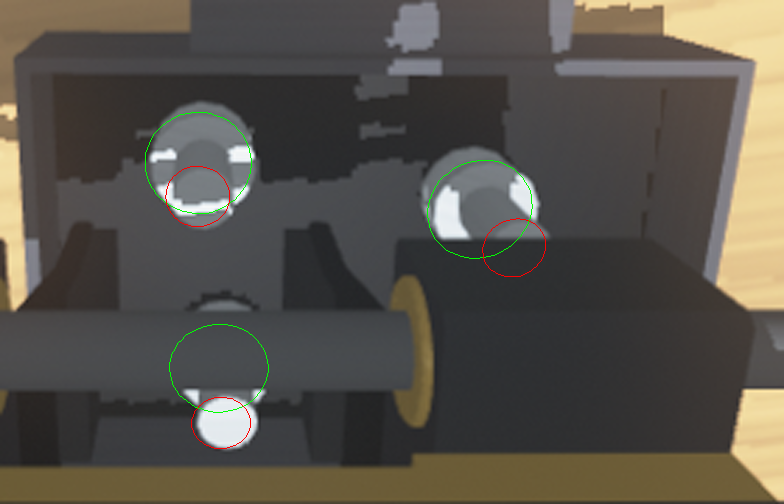

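Request:
move_arm([
  [0.36,15,1,-3,0],
  [0.36,35,1,-3,0],
  [0.36,50,1,-3,0],
  [0.36,62,1,-3,0],
  [0.36,62,1,-3,0],
  [0.36,62,1,-3,0],
  [1,62,1,-3,0],
  [1,62,1,-3,0],
], newtons=40)

```text
time: 16.72
position: [0.6056, -0.0947, 0.0602]
tool_rot: [0.051, 0.704, -0.051, 0.706]
ft_force: [0.7, 0.8, -0.3]
grip_width: 0.021
```

Request:
move_arm([
  [1,0,0,0,0],
  [1,0,0,0,0],
  [1,0,0,0,0],
  [1,0,0,0,0],
])

```text
time: 17.05
position: [0.6054, -0.0949, 0.0599]
tool_rot: [0.051, 0.704, -0.051, 0.706]
ft_force: [-0.2, -0.8, 5.1]
grip_width: 0.0146
```

Request:
move_arm([
  [1,-15,0,0,0],
  [1,-45,0,0,0],
  [1,-80,0,0,0],
  [1,-120,0,0,0],
  [1,-140,0,0,0],
  [1,-140,0,0,0],
])

```text
time: 17.55
position: [0.6074, -0.0952, 0.2041]
tool_rot: [0.05, 0.702, -0.052, 0.709]
ft_force: [0.6, -0.5, -1.5]
grip_width: 0.015
```

```bash
python3 - <<'E'
from h import *
c=snap('wrist','w18.png')
go([.63,.24,.25],-8.4)
E
```

```text
shift [-49.2 334.6 -24. ] turn 0.1 | now [ 0.6058 -0.0946  0.2012] head -8.3 F [-0.1  1.1 -3. ] t 17.6 w 0.0152
```

View pics/w18.png

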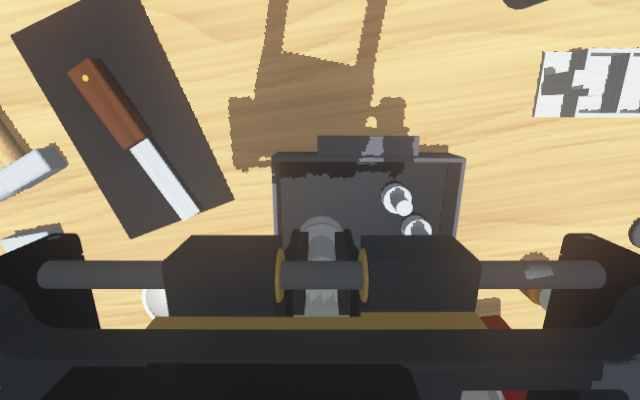

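Request:
move_arm([
  [1,-20,35,-3,0],
  [1,-40,75,-6,0],
  [1,-49,115,-9,0],
  [1,-49,156,-12,0],
  [1,-49,197,-15,0],
  [1,-49,238,-18,0],
  [1,-49,278,-21,0],
  [1,-49,318,-23,0],
])

```text
time: 18.27
position: [0.6256, 0.2255, 0.2446]
tool_rot: [0.051, 0.707, -0.052, 0.703]
ft_force: [0.1, -1.1, -1.6]
grip_width: 0.0149
```

Request:
move_arm([
  [1,0,15,0,0],
  [1,0,15,0,0],
  [1,0,15,0,0],
])

```text
time: 18.52
position: [0.6284, 0.2388, 0.245]
tool_rot: [0.05, 0.707, -0.051, 0.704]
ft_force: [0.3, -1.0, -1.3]
grip_width: 0.015
```

```bash
python3 - <<'E'
from h import *
robot.camera('top')
c=snap('wrist','w19.png');save(c,'w19.pkl')
go([.63,.24,.25],-8.4)
E
```

```text
shift [-3.9  3.2  0.5] turn 0.1 | now [0.6291 0.2369 0.2461] head -8.3 F [-0.3  1.  -2.4] t 18.62 w 0.015
```

View pics/w19.png

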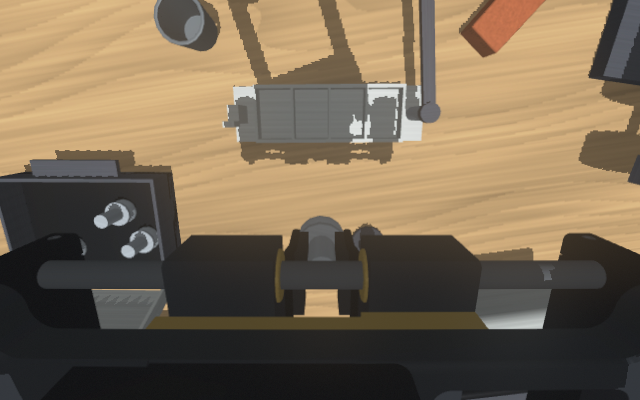

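```bash
python3 - <<'E'
from h import *
c=load('w19.pkl')
cv2.imwrite('pics/w19a.png',cv2.resize(c['image'][70:160,215:450,::-1],None,fx=3.4,fy=3.4,interpolation=cv2.INTER_CUBIC))
E
```

```text
(no output)
```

View pics/w19a.png

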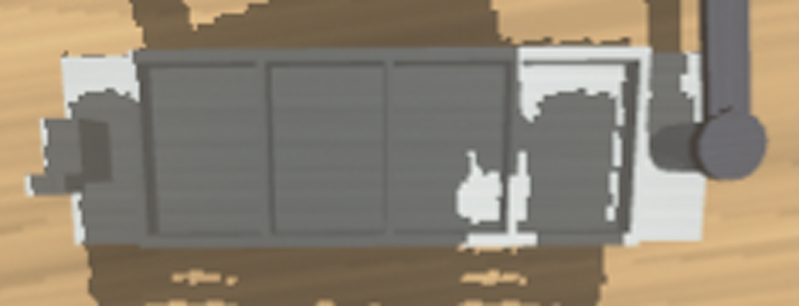

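```bash
cat >> h.py <<'E'
def rigid(t,w):
    # 2D rigid fit tray->world
    t=np.array(t);w=np.array(w);tm=t.mean(0);wm=w.mean(0);H=(t-tm).T@(w-wm)
    a=np.arctan2(H[0,1]-H[1,0],H[0,0]+H[1,1]); Rm=np.array([[np.cos(a),-np.sin(a)],[np.sin(a),np.cos(a)]])
    o=wm-Rm@tm; return o,np.degrees(a),(t@Rm.T+o-w)
E
python3 - <<'E'
from h import *
c=load('w19.pkl')
q=np.array([[266,62],[271,237],[388,62],[386,236],[513,62],[509,236]],float)/3.4+[215,70]
t=np.array([[-28,-42],[28,-42],[-28,0],[28,0],[-28,42],[28,42]])/1000
w=atz(c,q,.024)[:,:2]; o,a,e=rigid(t,w); print(o,a,np.round(e*1000,1).tolist())
Rm=R.from_euler('z',a,degrees=True).as_matrix()[:2,:2]
for y in (-.063,-.021,.021,.063): print(y,np.round(o+Rm@[0,y],4))
print('hinge',o+Rm@[0,.1],'seen',atz(c,[[215+731/3.4,70+147/3.4]],.066))
k=o+Rm@[0,-.063]; 
go([k[0],k[1],.12],a)
E
```

```text
[0.55473482 0.25811625] -8.075237610995721 [[-0.0, -1.7], [-0.4, -1.8], [0.1, 0.4], [0.1, 0.8], [0.2, 1.4], [0.0, 0.9]]
-0.063 [0.5459 0.1957]
-0.021 [0.5518 0.2373]
0.021 [0.5577 0.2789]
0.063 [0.5636 0.3205]
hinge [0.56878216 0.3571247 ] seen [[0.56827773 0.35715116 0.066     ]]
shift [126.4 -52.6 -75.9] turn -0.3 | now [0.6291 0.2369 0.2461] head -8.3 F [-0.3  1.  -2.4] t 18.62 w 0.015
```

```bash
python3 - <<'E'
from h import *
o=robot.get_obs(); print(o['q'].round(2))
k=(.5636,.3205)
go([k[0],k[1],.14],81.9); go([k[0],k[1],.14],-98.1)
E
```

```text
[ 0.19  0.6   1.3  -0.    1.25 -1.23]
shift [106.2  73.4 -76.6] turn -90.2 | now [0.6291 0.2369 0.2461] head -8.3 F [-0.3  1.  -2.4] t 18.62 w 0.015
shift [106.2  73.4 -76.6] turn 89.8 | now [0.6291 0.2369 0.2461] head -8.3 F [-0.3  1.  -2.4] t 18.62 w 0.015
```

Request:
move_arm([
  [1,0,10,-10,7],
  [1,10,20,-20,14],
  [1,25,30,-30,21],
  [1,40,40,-40,28],
  [1,55,50,-50,35],
  [1,70,60,-60,42],
  [1,85,70,-70,49],
  [1,100,73,-77,56],
])

```text
time: 19.28
position: [0.5637, 0.3209, 0.147]
tool_rot: [0.379, 0.597, -0.379, 0.597]
ft_force: [-0.7, -0.1, -1.8]
grip_width: 0.0152
```

Request:
move_arm([
  [1,0,0,0,7],
  [1,0,0,0,14],
  [1,0,0,0,21],
  [1,0,0,0,28],
  [1,0,0,0,34],
  [1,0,0,0,34],
  [1,0,0,0,34],
])

```text
time: 19.87
position: [0.5645, 0.3199, 0.1477]
tool_rot: [-0.534, -0.463, 0.535, -0.463]
ft_force: [-0.5, 0.3, -1.4]
grip_width: 0.0149
```

```bash
python3 - <<'E'
from h import *
c=snap('wrist','w20.png');save(c,'w20.pkl')
go([.5636,.3205,.053],-98.1)
E
```

```text
shift [94.7 -0.8 -0.1] turn -0.2 | now [0.5644 0.3203 0.1477] head -98.3 F [ 0.8  0.5 -2. ] t 19.92 w 0.0152
```

View pics/w20.png

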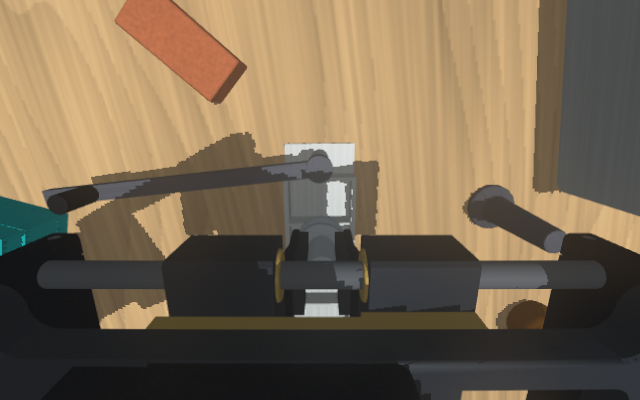

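Request:
move_arm([
  [1,25,-1,0,0],
  [1,50,-1,0,0],
  [1,70,-1,0,0],
  [1,84,-1,0,0],
  [1,92,-1,0,0],
  [1,95,-1,0,0],
  [1,95,-1,0,0],
  [1,95,-1,0,0],
])

```text
time: 20.58
position: [0.564, 0.3222, 0.0537]
tool_rot: [0.535, 0.462, -0.534, 0.463]
ft_force: [-1.1, 0.0, -0.6]
grip_width: 0.0151
```

```bash
python3 - <<'E'
from h import *
robot.camera('top')
c=snap('wrist','w21.png');save(c,'w21.pkl')
go([.5636,.3205,.0505],-98.1)
E
```

```text
shift [ 3.7 -0.3  1.8] turn -0.2 | now [0.5641 0.3223 0.0542] head -98.3 F [ 0.5  1.5 -1.7] t 20.68 w 0.0154
```

View pics/w21.png

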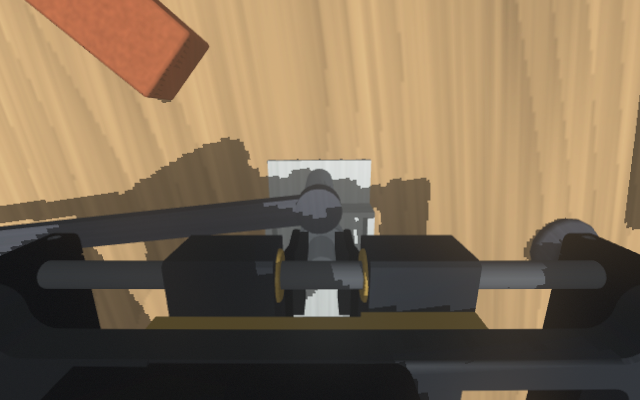

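Request:
move_arm([
  [1,3,0,2,0],
  [1,3,0,2,0],
  [1,3,0,2,0],
  [0.4,3,0,2,0],
  [0.4,3,0,2,0],
  [0.4,3,0,2,0],
  [0.4,3,0,2,0],
])

```text
time: 21.27
position: [0.5632, 0.32, 0.0501]
tool_rot: [0.535, 0.462, -0.535, 0.463]
ft_force: [0.1, -0.5, 0.4]
grip_width: 0.0252
```

Request:
move_arm([
  [0.4,-20,0,0,0],
  [0.4,-50,0,0,0],
  [0.4,-90,0,0,0],
  [0.4,-130,0,0,-7],
  [0.4,-150,0,0,-14],
  [0.4,-150,0,0,-21],
])

```text
time: 21.77
position: [0.5664, 0.3214, 0.2068]
tool_rot: [0.444, 0.551, -0.436, 0.556]
ft_force: [1.2, 0.2, 0.8]
grip_width: 0.026
```

```bash
python3 - <<'E'
from h import *
c=snap('wrist','w22.png');save(c,'w22.pkl')
go([.6715,-.0990,.20],-8.4)
E
```

```text
shift [  3.7   7.3 433. ] turn -68.3 | now [0.5649 0.3207 0.204 ] head -76.7 F [ 0.4 -0.2 -0.5] t 21.82 w 0.026
```

View pics/w22.png

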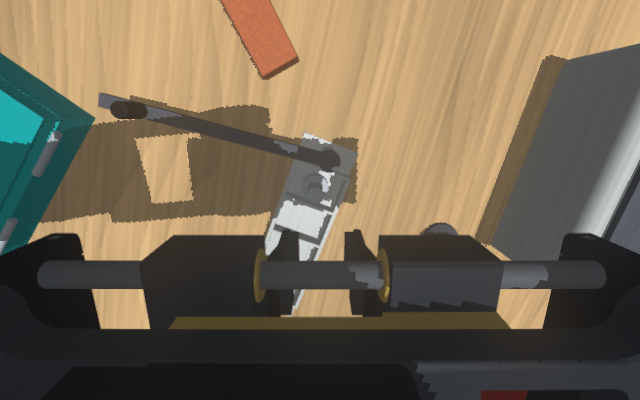

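Request:
move_arm([
  [0.36,0,1,35,-7],
  [0.36,0,2,75,-14],
  [0.36,0,3,115,-21],
  [0.36,0,4,155,-28],
  [0.36,0,4,195,-35],
  [0.36,0,5,235,-42],
  [0.36,0,6,275,-49],
  [0.36,0,6,315,-56],
])

```text
time: 22.48
position: [0.6375, 0.0132, 0.199]
tool_rot: [0.134, 0.695, -0.134, 0.694]
ft_force: [1.2, 0.1, 0.4]
grip_width: 0.0277
```

```bash
python3 - <<'E'
from h import *
go([.6715,-.0990,.13],-8.4)
E
```

```text
shift [ 68.9 -91.5  73.5] turn -13.5 | now [0.6375 0.0132 0.199 ] head -21.9 F [1.2 0.1 0.4] t 22.48 w 0.0277
```

Request:
move_arm([
  [0.36,0,-35,25,-6],
  [0.36,0,-70,50,-13],
  [0.36,20,-91,70,-13],
  [0.36,50,-91,73,-13],
  [0.36,69,-91,73,-13],
  [0.36,69,-91,73,-13],
  [0.36,69,-91,73,-13],
])

```text
time: 23.07
position: [0.6699, -0.0964, 0.1288]
tool_rot: [0.057, 0.707, -0.056, 0.703]
ft_force: [0.2, -0.4, 0.4]
grip_width: 0.0282
```

```bash
cat >> h.py <<'E'
def over(c,P,fn,x0=220,y0=110,w=260,h=200,s=3):
    big=cv2.resize(c['image'][y0:y0+h,x0:x0+w,::-1],None,fx=s,fy=s,interpolation=cv2.INTER_CUBIC)
    t=np.linspace(0,2*np.pi,60)
    for q in P:
        b=q[2] if len(q)>2 else .014
        for z,r,col in [(b+.016,.015,(0,255,0)),(b+.044,.008,(0,0,255))]:
            k=proj(c,np.c_[q[0]+r*np.cos(t),q[1]+r*np.sin(t),np.full(60,z)])
            cv2.polylines(big,[((k-[x0,y0])*s+1).astype(int)],True,col,1)
    cv2.imwrite('pics/'+fn,big)
E
python3 - <<'E'
from h import *
robot.camera('top');robot.camera('top')
c=snap('wrist','w23.png');save(c,'w23.pkl')
over(c,[(.6322,-.0183),(.6722,-.0996),(.6723,.0014)],'w23a.png')
go([.6722,-.0996,.06],-8.4)
E
```

```text
shift [72.4 -3.1  0.2] turn -0.6 | now [ 0.6723 -0.0964  0.1324] head -9.0 F [-0.4  0.6  0.8] t 23.22 w 0.028
```

View pics/w23a.png

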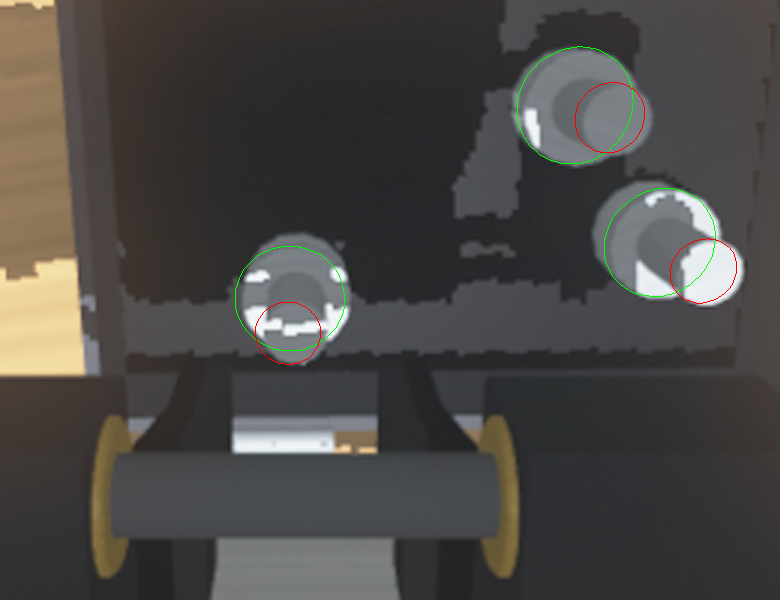

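Request:
move_arm([
  [0.36,15,-2,0,0],
  [0.36,40,-2,0,0],
  [0.36,58,-2,0,0],
  [0.36,71,-2,0,0],
  [0.36,71,-2,0,0],
  [0.36,71,-2,0,0],
  [1,71,-2,0,0],
  [1,71,-2,0,0],
])

```text
time: 23.88
position: [0.6723, -0.099, 0.0617]
tool_rot: [0.055, 0.704, -0.056, 0.706]
ft_force: [0.1, -0.4, 0.0]
grip_width: 0.0209
```

Request:
move_arm([
  [1,0,0,0,0],
  [1,0,0,0,0],
  [1,0,0,0,0],
  [1,0,0,0,0],
])

```text
time: 24.22
position: [0.672, -0.0989, 0.0614]
tool_rot: [0.056, 0.704, -0.056, 0.706]
ft_force: [-0.7, 1.3, 6.6]
grip_width: 0.0149
```

Request:
move_arm([
  [1,-15,0,0,0],
  [1,-45,0,0,0],
  [1,-80,0,-20,0],
  [1,-120,0,-50,0],
  [1,-130,0,-60,0],
  [1,-130,0,-60,0],
])

```text
time: 24.72
position: [0.6103, -0.089, 0.1938]
tool_rot: [0.055, 0.704, -0.056, 0.706]
ft_force: [0.9, 0.1, -1.7]
grip_width: 0.0147
```

```bash
python3 - <<'E'
from h import *
c=snap('wrist','w24.png')
go([.5577,.2789,.16],-98.1)
E
```

```text
shift [  31.3  355.2 -111.1] turn 89.0 | now [ 0.6115 -0.0893  0.1918] head -9.1 F [ 1.2 -0.1 -3.4] t 24.77 w 0.0152
```

View pics/w24.png

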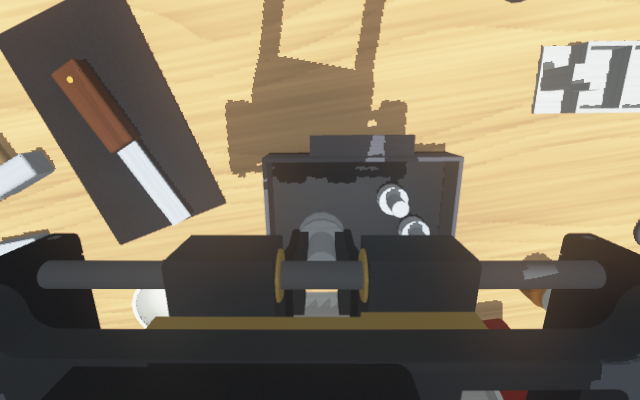

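Request:
move_arm([
  [1,0,35,-12,7],
  [1,0,72,-25,14],
  [1,0,110,-37,21],
  [1,0,148,-49,28],
  [1,0,186,-60,35],
  [1,5,224,-72,42],
  [1,10,262,-83,49],
  [1,15,300,-95,56],
])

```text
time: 25.43
position: [0.5659, 0.2184, 0.1732]
tool_rot: [0.374, 0.6, -0.375, 0.599]
ft_force: [0.7, -0.4, -1.0]
grip_width: 0.0151
```

Request:
move_arm([
  [1,0,-2,20,7],
  [1,5,-5,40,14],
  [1,10,-8,55,21],
  [1,15,-8,55,28],
  [1,15,-8,55,33],
  [1,15,-8,55,33],
  [1,15,-8,55,33],
])

```text
time: 26.02
position: [0.5833, 0.1637, 0.1587]
tool_rot: [-0.527, -0.471, 0.528, -0.47]
ft_force: [0.4, -0.5, -0.6]
grip_width: 0.0148
```

```bash
python3 - <<'E'
from h import *
go([.5577,.2789,.054],-98.1)
E
```

```text
shift [ 104.7  -38.2 -111.6] turn 1.6 | now [0.5833 0.1637 0.1587] head -96.5 F [ 0.4 -0.5 -0.6] t 26.02 w 0.0148
```

Request:
move_arm([
  [1,0,-13,-38,1],
  [1,0,-26,-76,1],
  [1,0,-38,-108,1],
  [1,0,-38,-112,1],
  [1,0,-38,-112,1],
  [1,0,-38,-112,1],
])

```text
time: 26.52
position: [0.5584, 0.2795, 0.16]
tool_rot: [-0.531, -0.466, 0.532, -0.467]
ft_force: [-0.5, -0.7, -2.7]
grip_width: 0.0147
```

```bash
python3 - <<'E'
from h import *
robot.camera('top')
c=snap('wrist','w25.png')
go([.5577,.2789,.0555],-98.1)
E
```

```text
shift [104.7  -1.1  -0.5] turn 0.5 | now [0.5588 0.2783 0.1602] head -97.6 F [ 0.7  0.  -2.2] t 26.62 w 0.015
```

View pics/w25.png

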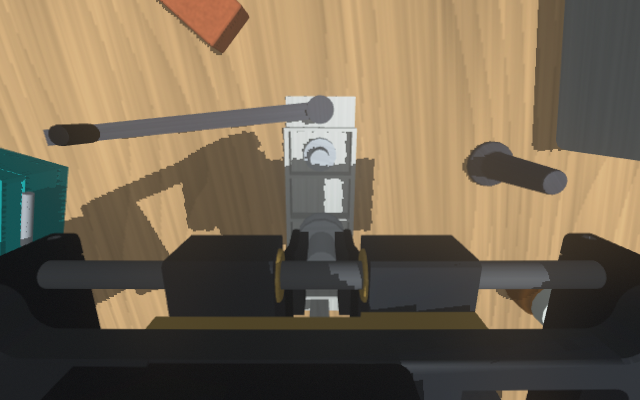

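Request:
move_arm([
  [1,30,-1,0,0],
  [1,60,-1,0,0],
  [1,80,-1,0,0],
  [1,95,-1,0,0],
  [1,102,-1,0,0],
  [1,106,-1,0,0],
  [1,106,-1,0,0],
  [1,106,-1,0,0],
])

```text
time: 27.28
position: [0.5583, 0.2792, 0.0553]
tool_rot: [0.533, 0.465, -0.532, 0.466]
ft_force: [0.2, -0.1, -0.8]
grip_width: 0.0151
```

```bash
python3 - <<'E'
from h import *
c=snap('wrist','w26.png')
go([.5577,.2789,.0515],-98.1)
E
```

```text
shift [ 4.1 -0.7  0.6] turn 0.5 | now [0.5585 0.2794 0.0557] head -97.6 F [ 0.3 -0.4 -1.9] t 27.33 w 0.0151
```

View pics/w26.png

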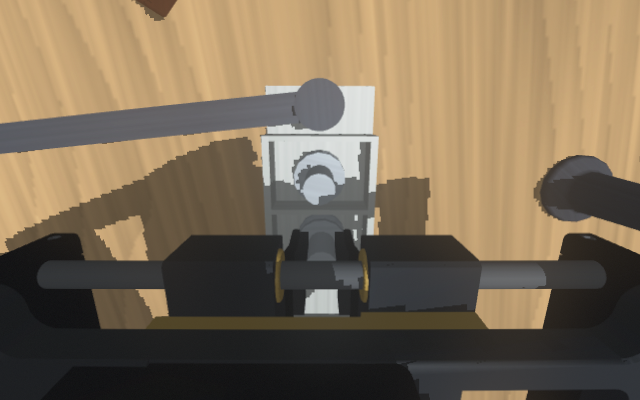

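Roll 2 is in pocket +21, just past the divider and next to the first roll at (318,175). I'll lower it the last few mm, release and lift.

Request:
move_arm([
  [1,4,0,0,0],
  [1,4,0,0,0],
  [1,4,0,0,0],
  [0.4,4,0,0,0],
  [0.4,4,0,0,0],
  [0.4,4,0,0,0],
  [0.4,4,0,0,0],
])

```text
time: 27.92
position: [0.5571, 0.2795, 0.0505]
tool_rot: [-0.532, -0.466, 0.532, -0.466]
ft_force: [0.4, 0.7, -0.9]
grip_width: 0.0255
```

Request:
move_arm([
  [0.4,-20,0,0,0],
  [0.4,-50,0,0,0],
  [0.4,-90,0,0,0],
  [0.4,-130,0,0,-7],
  [0.4,-150,0,0,-14],
  [0.4,-150,0,0,-21],
])

```text
time: 28.42
position: [0.5606, 0.2807, 0.2068]
tool_rot: [0.44, 0.554, -0.433, 0.559]
ft_force: [1.2, 1.1, 0.0]
grip_width: 0.0265
```

```bash
python3 - <<'E'
from h import *
c=snap('wrist','w27.png')
go([.6322,-.0180,.20],-8.4)
E
```

```text
shift [  4.1  -1.1 306.9] turn -67.6 | now [0.5591 0.2801 0.2042] head -76.0 F [-0.8 -0.3 -0.6] t 28.47 w 0.0262
```

View pics/w27.png

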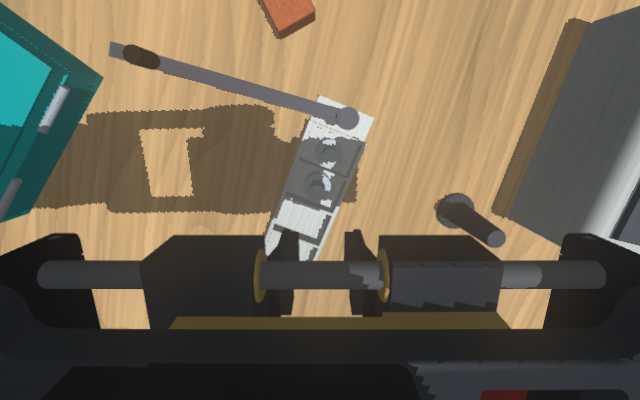

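Request:
move_arm([
  [0.36,0,0,33,-7],
  [0.36,0,0,70,-14],
  [0.36,0,0,107,-21],
  [0.36,0,0,145,-28],
  [0.36,0,0,183,-35],
  [0.36,0,0,221,-42],
  [0.36,0,0,259,-49],
  [0.36,0,0,295,-56],
])

```text
time: 29.13
position: [0.6251, -0.0094, 0.1994]
tool_rot: [0.125, 0.697, -0.125, 0.695]
ft_force: [1.4, -0.1, 0.1]
grip_width: 0.0279
```

```bash
python3 - <<'E'
from h import *
go([.6322,-.0180,.13],-8.4)
E
```

```text
shift [69.4 -5.6  9.8] turn -12.0 | now [ 0.6251 -0.0094  0.1994] head -20.4 F [ 1.4 -0.1  0.1] t 29.13 w 0.0279
```

Request:
move_arm([
  [0.36,15,-5,9,-6],
  [0.36,45,-5,9,-12],
  [0.36,69,-5,9,-12],
  [0.36,69,-5,9,-12],
  [0.36,69,-5,9,-12],
  [0.36,69,-5,9,-12],
])

```text
time: 29.63
position: [0.6327, -0.0151, 0.132]
tool_rot: [0.053, 0.705, -0.053, 0.705]
ft_force: [0.4, -0.6, -0.3]
grip_width: 0.0278
```

```bash
python3 - <<'E'
from h import *
robot.camera('top');robot.camera('top')
c=snap('wrist','w28.png');save(c,'w28.pkl')
over(c,[(.6322,-.0180),(.6723,.0014)],'w28a.png')
go([.6322,-.0180,.06],-8.4)
E
```

```text
shift [73.3 -3.  -1.1] turn -0.2 | now [ 0.6335 -0.0151  0.1333] head -8.6 F [1.  0.1 0.4] t 29.78 w 0.0279
```

View pics/w28a.png

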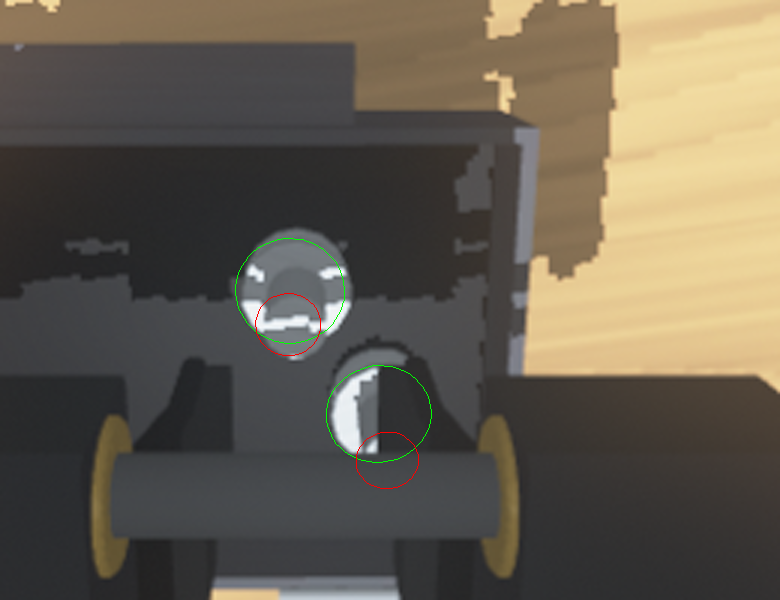

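Request:
move_arm([
  [0.36,15,-2,-1,0],
  [0.36,40,-2,-1,0],
  [0.36,58,-2,-1,0],
  [0.36,71,-2,-1,0],
  [0.36,71,-2,-1,0],
  [0.36,71,-2,-1,0],
  [1,71,-2,-1,0],
  [1,71,-2,-1,0],
])

```text
time: 30.45
position: [0.6323, -0.0173, 0.062]
tool_rot: [0.053, 0.704, -0.053, 0.706]
ft_force: [-0.8, 0.2, 0.2]
grip_width: 0.0211
```

Request:
move_arm([
  [1,0,0,0,0],
  [1,0,0,0,0],
  [1,0,0,0,0],
  [1,0,0,0,0],
])

```text
time: 30.78
position: [0.6321, -0.0173, 0.0619]
tool_rot: [0.053, 0.704, -0.053, 0.706]
ft_force: [-0.0, 0.5, 6.6]
grip_width: 0.0148
```

Request:
move_arm([
  [1,-15,0,0,0],
  [1,-45,0,0,0],
  [1,-80,0,-10,0],
  [1,-120,0,-20,0],
  [1,-130,0,-20,0],
  [1,-130,0,-20,0],
])

```text
time: 31.28
position: [0.6131, -0.0144, 0.1942]
tool_rot: [0.053, 0.702, -0.053, 0.708]
ft_force: [0.1, -0.6, -2.0]
grip_width: 0.0148
```

```bash
python3 - <<'E'
from h import *
c=snap('wrist','w29.png')
go([.5518,.2373,.16],-98.1)
E
```

```text
shift [ 31.4 239.7 -97.2] turn 89.5 | now [ 0.612  -0.0142  0.1917] head -8.6 F [-0.2  0.3 -1.6] t 31.33 w 0.0148
```

View pics/w29.png

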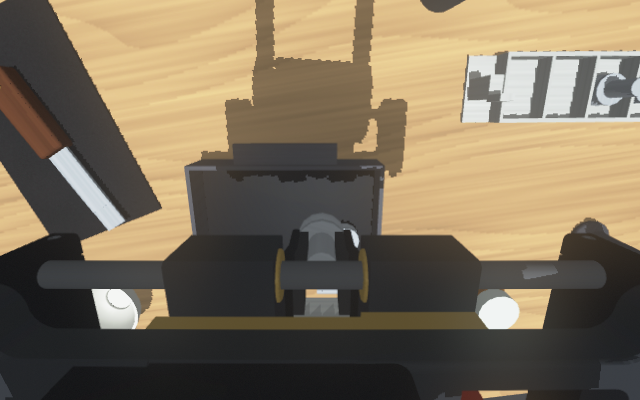

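Request:
move_arm([
  [1,0,28,-12,7],
  [1,0,58,-24,14],
  [1,0,88,-36,21],
  [1,0,118,-48,28],
  [1,0,148,-60,35],
  [1,5,178,-72,42],
  [1,15,208,-85,49],
  [1,20,236,-97,56],
])

```text
time: 32.0
position: [0.5484, 0.2349, 0.1667]
tool_rot: [0.378, 0.598, -0.381, 0.595]
ft_force: [-0.5, -0.4, -1.9]
grip_width: 0.0152
```

Request:
move_arm([
  [1,0,0,0,7],
  [1,0,0,0,14],
  [1,0,0,0,21],
  [1,0,0,0,28],
  [1,0,0,0,34],
  [1,0,0,0,34],
])

```text
time: 32.5
position: [0.5494, 0.2334, 0.1675]
tool_rot: [-0.535, -0.461, 0.538, -0.46]
ft_force: [0.1, 0.3, -1.2]
grip_width: 0.0151
```

```bash
python3 - <<'E'
from h import *
robot.camera('top')
go([.5518,.2373,.0555],-98.1)
E
```

```text
shift [112.3   2.2  -4.4] turn -0.4 | now [0.5495 0.2334 0.1678] head -98.5 F [-0.1 -0.6 -2.5] t 32.55 w 0.0147
```

Request:
move_arm([
  [1,30,2,-4,0],
  [1,65,2,-4,0],
  [1,85,2,-4,0],
  [1,100,2,-4,0],
  [1,108,2,-4,0],
  [1,112,2,-4,0],
  [1,112,2,-4,0],
  [1,112,2,-4,0],
])

```text
time: 33.22
position: [0.5538, 0.2374, 0.0588]
tool_rot: [0.536, 0.461, -0.536, 0.461]
ft_force: [-0.5, 0.3, -0.8]
grip_width: 0.0148
```

```bash
python3 - <<'E'
from h import *
c=snap('wrist','w30.png')
go([.5518,.2373,.0515],-98.1)
E
```

```text
shift [ 7.8 -2.3  0.6] turn -0.5 | now [0.5541 0.2375 0.0593] head -98.6 F [ 0.7  1.2 -0.9] t 33.27 w 0.0149
```

View pics/w30.png

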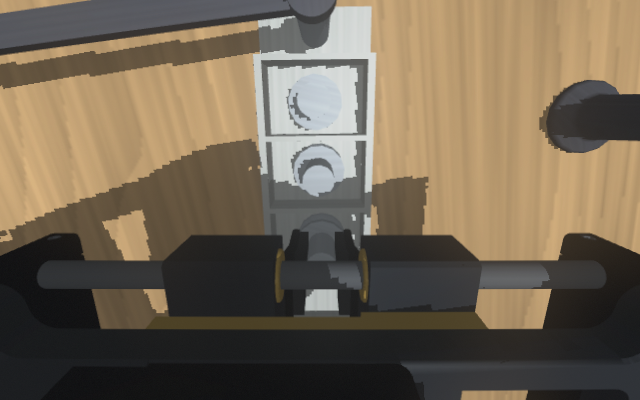

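Request:
move_arm([
  [1,4,-2,0,0],
  [1,8,-2,0,0],
  [1,8,-2,0,0],
  [1,8,-2,0,0],
  [0.4,8,-2,0,0],
  [0.4,8,-2,0,0],
  [0.4,8,-2,0,0],
  [0.4,8,-2,0,0],
])

```text
time: 33.93
position: [0.5512, 0.2376, 0.0503]
tool_rot: [-0.536, -0.461, 0.536, -0.461]
ft_force: [0.0, 0.2, -0.4]
grip_width: 0.0251
```

Request:
move_arm([
  [0.4,-20,0,0,0],
  [0.4,-50,0,0,0],
  [0.4,-90,0,0,0],
  [0.4,-130,0,0,-7],
  [0.4,-150,0,0,-14],
  [0.4,-150,0,0,-21],
])

```text
time: 34.43
position: [0.5547, 0.2385, 0.2063]
tool_rot: [0.445, 0.55, -0.438, 0.555]
ft_force: [0.2, 0.2, 0.2]
grip_width: 0.026
```

```bash
python3 - <<'E'
from h import *
c=snap('wrist','w31.png')
go([.6723,.0014,.20],-8.4)
E
```

```text
shift [  4.3  62.9 257.4] turn -68.6 | now [0.5532 0.2381 0.2038] head -77.0 F [-0.6 -0.3 -0.4] t 34.48 w 0.0261
```

View pics/w31.png

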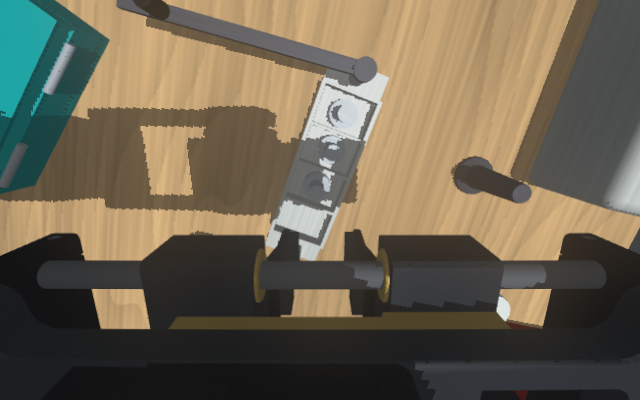

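Request:
move_arm([
  [0.48,0,7,28,-7],
  [0.48,0,14,58,-14],
  [0.48,0,22,90,-21],
  [0.48,0,30,122,-28],
  [0.48,0,38,154,-35],
  [0.48,0,46,186,-42],
  [0.48,0,54,220,-49],
  [0.48,0,62,256,-56],
])

```text
time: 35.15
position: [0.6664, -0.0002, 0.199]
tool_rot: [0.131, 0.696, -0.131, 0.694]
ft_force: [-0.1, 1.1, -1.1]
grip_width: 0.0228
```

```bash
python3 - <<'E'
from h import *
go([.6723,.0018,.13],-8.4)
E
```

```text
shift [69.  4.  5.] turn -13.0 | now [ 6.664e-01 -2.000e-04  1.990e-01] head -21.4 F [-0.1  1.1 -1.1] t 35.15 w 0.0228
```

Request:
move_arm([
  [0.48,0,4,4,-7],
  [0.48,20,4,4,-13],
  [0.48,50,4,4,-13],
  [0.48,69,4,4,-13],
  [0.48,69,4,4,-13],
  [0.48,69,4,4,-13],
  [0.48,69,4,4,-13],
])

```text
time: 35.73
position: [0.6725, 0.0032, 0.1319]
tool_rot: [0.053, 0.705, -0.053, 0.705]
ft_force: [0.6, -0.3, 0.1]
grip_width: 0.0223
```

```bash
python3 - <<'E'
from h import *
robot.camera('top');robot.camera('top')
c=snap('wrist','w32.png');save(c,'w32.pkl')
over(c,[(.6723,.0014)],'w32a.png')
go([.6723,.0014,.063],-8.4)
E
```

```text
shift [70.2 -1.8 -0.8] turn -0.2 | now [0.6731 0.0031 0.1332] head -8.6 F [-0.5  0.   0.2] t 35.88 w 0.0227
```

View pics/w32a.png

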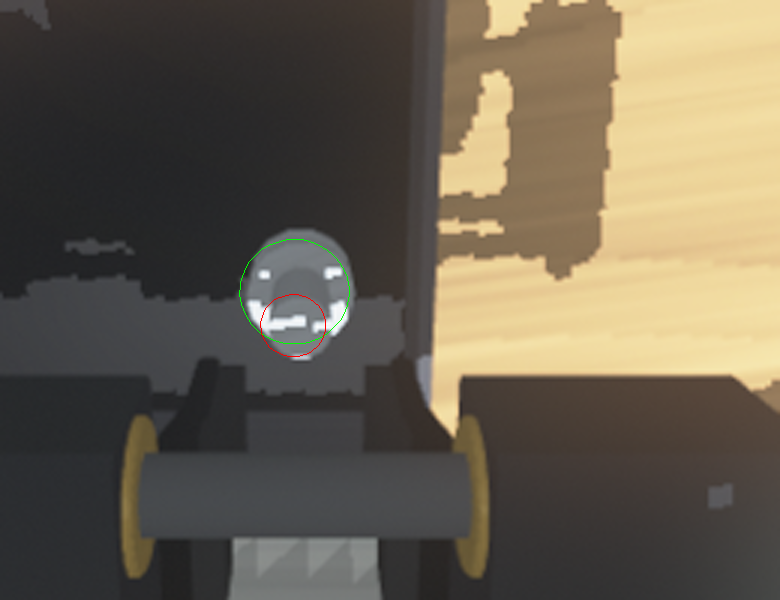

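```bash
python3 - <<'E'
from h import *
c=load('w32.pkl'); o=c['obs']; M=R.from_quat(o['tool_rot']).as_matrix()
for uv,z in [((220+412/3,110+300/3),.046),((220+436/3,110+300/3),.046),((220+299/3,110+328/3),.058)]:
    p=atz(c,[uv],z)[0]; print(np.round(M.T@(p-o['position'])*1000,1))
E
```

```text
[87.1 28.8 -3.5]
[87.1 35.  -3.5]
[75.1 -0.2 -0. ]
```

Request:
move_arm([
  [0.48,15,-1,-1,0],
  [0.48,35,-1,-1,0],
  [0.48,52,-1,-1,0],
  [0.48,56,-1,-1,0],
  [0.48,60,-1,-1,0],
  [0.48,66,-1,-1,0],
  [0.48,66,-1,-1,0],
])

```text
time: 36.47
position: [0.6712, 0.0023, 0.0657]
tool_rot: [0.053, 0.705, -0.053, 0.705]
ft_force: [0.0, 0.1, 0.3]
grip_width: 0.0222
```

Request:
move_arm([
  [1,1,0,0,0],
  [1,1,0,0,0],
  [1,1,0,0,0],
  [1,1,0,0,0],
  [1,1,0,0,0],
])

```text
time: 36.88
position: [0.6715, 0.0022, 0.0652]
tool_rot: [0.053, 0.705, -0.053, 0.706]
ft_force: [-0.1, 0.0, 2.1]
grip_width: 0.0148
```

Request:
move_arm([
  [1,-15,0,0,0],
  [1,-45,0,0,0],
  [1,-80,0,-20,0],
  [1,-120,0,-50,0],
  [1,-130,0,-60,0],
  [1,-130,0,-60,0],
])

```text
time: 37.38
position: [0.6102, 0.012, 0.1987]
tool_rot: [0.053, 0.704, -0.053, 0.706]
ft_force: [0.5, 0.5, -2.0]
grip_width: 0.0147
```

```bash
python3 - <<'E'
from h import *
c=snap('wrist','w33.png')
go([.5459,.1957,.16],-98.1)
E
```

```text
shift [ 36.4 172.3 -92.4] turn 89.5 | now [0.6114 0.0116 0.1967] head -8.6 F [-0.4  0.4 -2.1] t 37.43 w 0.0147
```

View pics/w33.png

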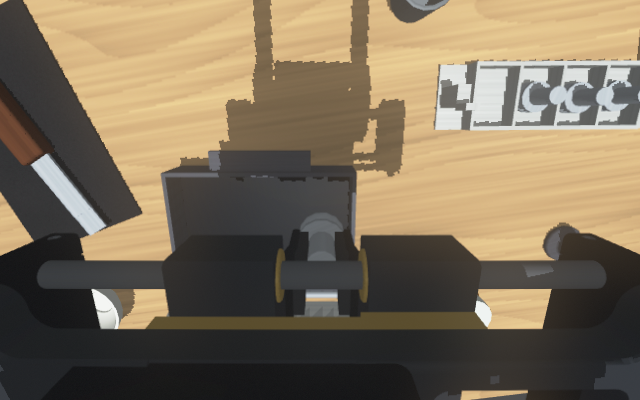

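Request:
move_arm([
  [1,0,18,-10,7],
  [1,0,40,-22,14],
  [1,0,62,-34,21],
  [1,0,84,-46,28],
  [1,0,106,-58,35],
  [1,5,128,-70,42],
  [1,15,150,-82,49],
  [1,25,170,-92,56],
])

```text
time: 38.1
position: [0.5459, 0.1945, 0.1676]
tool_rot: [0.379, 0.597, -0.38, 0.596]
ft_force: [0.5, 0.1, -1.7]
grip_width: 0.0145
```

Request:
move_arm([
  [1,0,0,0,7],
  [1,0,0,0,14],
  [1,0,0,0,21],
  [1,0,0,0,28],
  [1,0,0,0,34],
  [1,0,0,0,34],
])

```text
time: 38.6
position: [0.5463, 0.1931, 0.1675]
tool_rot: [-0.536, -0.461, 0.537, -0.46]
ft_force: [0.3, -0.8, -1.9]
grip_width: 0.0149
```

```bash
python3 - <<'E'
from h import *
robot.camera('top')
go([.5459,.1957,.0595],-98.1)
E
```

```text
shift [108.3  -0.5  -2.6] turn -0.4 | now [0.5462 0.1931 0.1678] head -98.5 F [ 0.   0.3 -2.1] t 38.65 w 0.015
```

Request:
move_arm([
  [1,30,-1,-3,0],
  [1,65,-1,-3,0],
  [1,85,-1,-3,0],
  [1,98,-1,-3,0],
  [1,106,-1,-3,0],
  [1,108,-1,-3,0],
  [1,108,-1,-3,0],
  [1,108,-1,-3,0],
])

```text
time: 39.32
position: [0.5463, 0.1964, 0.062]
tool_rot: [0.536, 0.461, -0.536, 0.461]
ft_force: [0.3, -0.5, -0.7]
grip_width: 0.015
```

```bash
python3 - <<'E'
from h import *
c=snap('wrist','w34.png')
go([.5459,.1957,.0555],-98.1)
E
```

```text
shift [ 6.9 -0.5  0.8] turn -0.5 | now [0.5465 0.1964 0.0624] head -98.6 F [ 0.6 -0.3 -1.4] t 39.37 w 0.0146
```

View pics/w34.png

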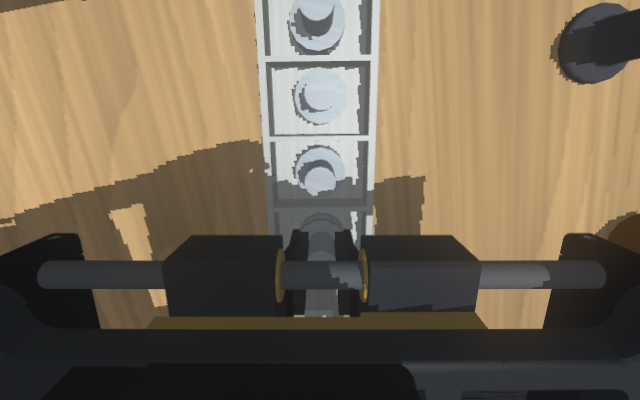

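The other three rolls sit centred in their pockets, and the fourth is above its pocket at (322,235). I'll lower and release it.

Request:
move_arm([
  [1,4,0,0,0],
  [1,7,0,0,0],
  [1,7,0,0,0],
  [1,7,0,0,0],
  [0.4,7,0,0,0],
  [0.4,7,0,0,0],
  [0.4,7,0,0,0],
  [0.4,7,0,0,0],
])

```text
time: 40.03
position: [0.5453, 0.1962, 0.0544]
tool_rot: [-0.536, -0.461, 0.536, -0.461]
ft_force: [0.9, 0.5, 0.4]
grip_width: 0.0253
```

Request:
move_arm([
  [0.4,-20,0,0,0],
  [0.4,-50,0,0,0],
  [0.4,-90,0,0,0],
  [0.4,-130,0,20,-7],
  [0.4,-150,0,50,-14],
  [0.4,-150,0,70,-21],
  [0.4,-150,0,70,-21],
])

```text
time: 40.62
position: [0.5353, 0.1242, 0.2065]
tool_rot: [0.443, 0.55, -0.443, 0.552]
ft_force: [-0.2, -0.3, -0.6]
grip_width: 0.0257
```

```bash
python3 - <<'E'
from h import *
c=snap('wrist','w35.png');save(c,'w35.pkl')
go([.60,.10,.25],-8.4)
E
```

```text
shift [-44.6  58.2  38.8] turn -69.4 | now [0.5349 0.1257 0.2054] head -77.8 F [0.2 0.2 0.8] t 40.67 w 0.0264
```

View pics/w35.png

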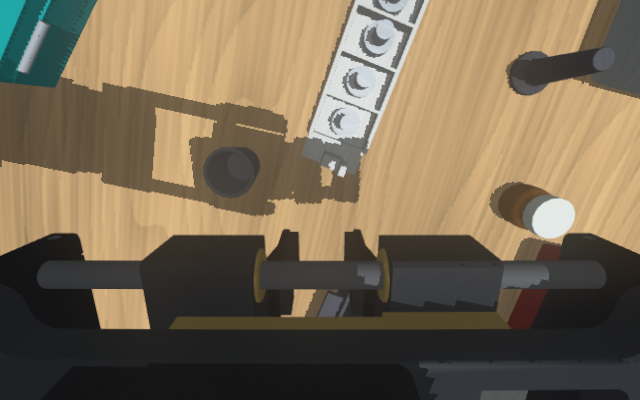

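All four rolls are in the tray, one per pocket. Next I'll measure the keeper knob.

```bash
python3 - <<'E'
from h import *
c=snap('top','t5.png')
x0,y0=180,140
cv2.imwrite('pics/t5a.png',cv2.resize(c['image'][y0:y0+110,x0:x0+130,::-1],None,fx=5,fy=5,interpolation=cv2.INTER_CUBIC))
for d in (1.40,1.46,1.52):
    a=np.radians(-8.1); an=np.pi+a-0 ; # tray -x dir is angle pi+a at theta=pi/2
    ang=np.radians(270)+a-d
    k=np.array([.5685,.357])+.172*np.array([np.cos(ang),np.sin(ang)]); u=proj(c,[[*k,.096]])[0]; print(d,k.round(4),u.round(1),((u-[x0,y0])*5).round())
E
```

```text
1.4 [0.3966 0.3519] [211.8 216.2] [159. 381.]
1.46 [0.3966 0.3623] [208.4 216.1] [142. 381.]
1.52 [0.3972 0.3726] [205.1 215.8] [125. 379.]
```

View pics/t5a.png

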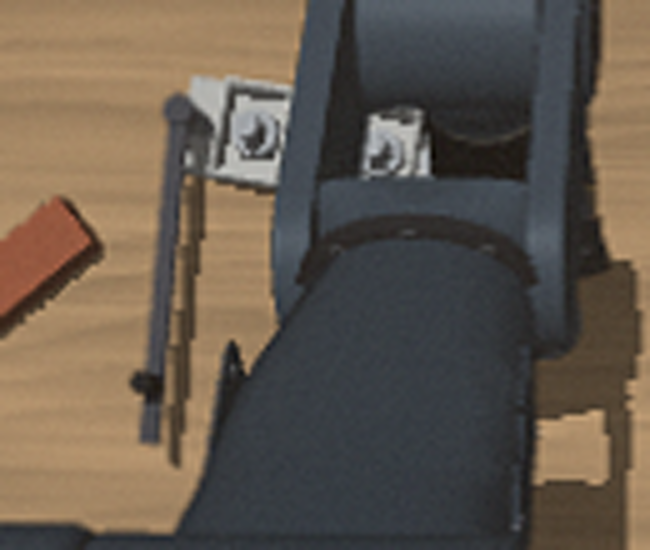

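```bash
python3 - <<'E'
from h import *
go([.3967,.364,.17],177.4); print(robot.get_obs()['q'].round(2))
E
```

```text
shift [  34.8  -84.8 -261.1] turn 104.8 | now [0.5347 0.1266 0.2046] head -77.8 F [ 0.8 -0.4 -0.3] t 40.72 w 0.026
[ 0.03  0.48  1.67  0.    0.99 -0.18]
```

Request:
move_arm([
  [0.3,0,-11,-33,7],
  [0.3,0,-22,-66,14],
  [0.3,0,-33,-99,21],
  [0.3,0,-44,-132,28],
  [0.3,0,-55,-165,35],
  [0.3,0,-66,-198,42],
  [0.3,0,-77,-231,49],
  [0.3,0,-85,-260,56],
])

```text
time: 41.38
position: [0.394, 0.3643, 0.2033]
tool_rot: [-0.647, -0.282, 0.649, -0.282]
ft_force: [0.9, 0.1, 0.4]
grip_width: 0.0305
```

Request:
move_arm([
  [0.3,5,0,0,7],
  [0.3,10,0,0,14],
  [0.3,20,0,0,21],
  [0.3,30,0,0,28],
  [0.3,35,0,0,35],
  [0.3,35,0,0,42],
  [0.3,35,0,0,49],
  [0.3,35,0,0,49],
])

```text
time: 42.05
position: [0.3955, 0.3628, 0.1681]
tool_rot: [-0.706, 0.011, 0.708, 0.011]
ft_force: [-0.5, -0.1, -0.7]
grip_width: 0.0303
```

```bash
python3 - <<'E'
from h import *
robot.camera('top')
c=snap('wrist','w36.png');save(c,'w36.pkl')
print(robot.get_obs()['q'].round(2))
go([.3967,.364,.15],177.4)
E
```

```text
[0.53 0.52 1.73 0.   0.89 2.13]
shift [18.7 -1.4 -0.8] turn 1.2 | now [0.3959 0.3627 0.1687] head 178.6 F [-0.2 -0.4  0.3] t 42.15 w 0.0307
```

View pics/w36.png

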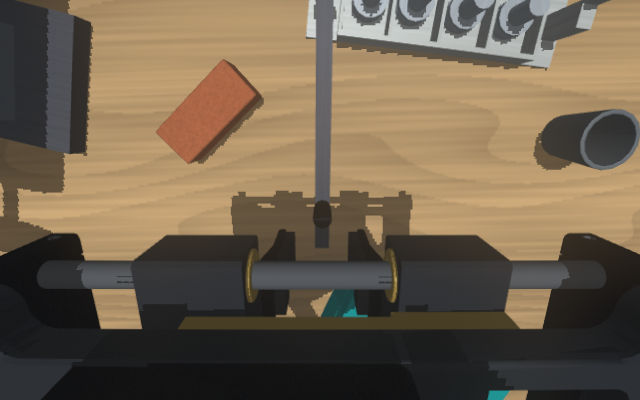

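```bash
python3 - <<'E'
from h import *
c=load('w36.pkl'); o=c['obs']; M=R.from_quat(o['tool_rot']).as_matrix()
cv2.imwrite('pics/w36a.png',cv2.resize(c['image'][180:260,270:380,::-1],None,fx=6,fy=6,interpolation=cv2.INTER_CUBIC))
k=np.array([.3967,.364]); t=np.linspace(0,6.28,8)
print(((proj(c,[[*k,.096],[*k,.066]])-[270,180])*6).round())
print((proj(c,[[.5685,.357,.066]])).round())
E
```

```text
[[304. 228.]
 [304. 157.]]
[[324. -38.]]
```

View pics/w36a.png

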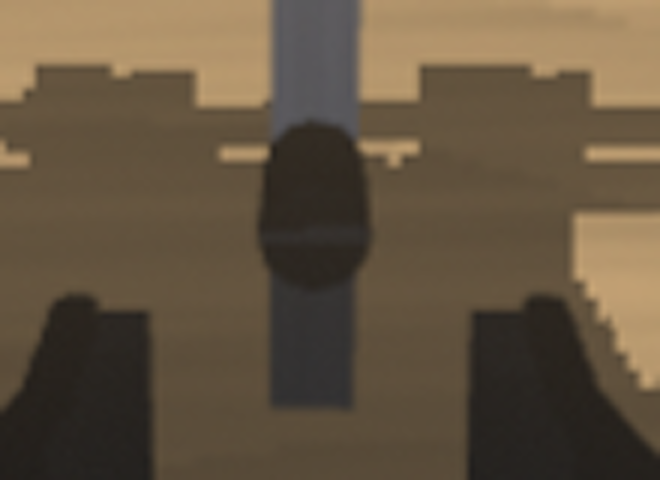

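Request:
move_arm([
  [0.3,20,0,0,0],
  [0.3,45,0,0,0],
  [0.3,62,0,0,0],
  [0.3,71,0,0,0],
  [0.3,71,0,0,0],
  [0.3,71,0,0,0],
  [1,71,0,0,0],
  [1,71,0,0,0],
], newtons=15)

```text
time: 42.82
position: [0.3974, 0.3627, 0.0996]
tool_rot: [0.708, -0.009, -0.706, -0.01]
ft_force: [-0.9, -0.1, 0.6]
grip_width: 0.0236
```

Request:
move_arm([
  [1,0,0,0,0],
  [1,0,0,0,0],
  [1,0,0,0,0],
  [1,0,0,0,0],
])

```text
time: 43.15
position: [0.3971, 0.3624, 0.0993]
tool_rot: [0.708, -0.01, -0.707, -0.01]
ft_force: [-0.1, -0.8, 5.6]
grip_width: 0.0134
```

```bash
python3 - <<'E'
from h import *
o=robot.get_obs(); M=R.from_quat(o['tool_rot']).as_matrix(); p=o['position']; H=np.array([.5685,.357])
go(p); d=p[:2]-H; a0=np.degrees(np.arctan2(d[1],d[0])); r=np.hypot(*d); print('ang',a0,r)
for k in range(1,9):
    t=7*k; a=np.radians(a0+t); q=[*(H+.172*np.array([np.cos(a),np.sin(a)])),p[2]]
    print(k,np.round(M.T@(np.array(q)-p)*1000,1),-t)
E
```

```text
shift [0. 0. 0.] turn 0 | now [0.3971 0.3624 0.0993] head 178.4 F [-0.1 -0.8  5.6] t 43.15 w 0.0134
ang 178.17937566875952 0.17149462285558403
1 [-0.  21.  -0.7] -7
2 [-0.  41.6 -4.5] -14
3 [ -0.   61.7 -10.7] -21
4 [ -0.   80.8 -19.4] -28
5 [ -0.   98.8 -30.3] -35
6 [ -0.  115.2 -43.3] -42
7 [ -0.  130.  -58.2] -49
8 [ -0.  142.9 -74.8] -56
```

Request:
move_arm([
  [1,0,15,0,-5],
  [1,0,30,-2,-10],
  [1,0,44,-5,-15],
  [1,0,59,-10,-20],
  [1,0,73,-16,-25],
  [1,0,86,-23,-30],
  [1,0,99,-31,-35],
  [1,0,110,-40,-40],
])

```text
time: 43.82
position: [0.4335, 0.2504, 0.0993]
tool_rot: [-0.667, -0.234, 0.667, -0.234]
ft_force: [-1.5, -0.5, 7.8]
grip_width: 0.0132
```

```bash
cat > arc.py <<'E'
from h import *
o=robot.get_obs(); M=R.from_quat(o['tool_rot']).as_matrix(); p=o['position']; H=np.array([.5685,.357])
go(p); d=p[:2]-H; a0=np.degrees(np.arctan2(d[1],d[0]))%360; r=np.hypot(*d); print('ang',a0,r,'to go',261.9-a0,'head',head(o)%360)
for k in range(1,9):
    t=5*k; a=np.radians(a0+t); q=[*(H+.172*np.array([np.cos(a),np.sin(a)])),p[2]]
    print(k,np.round(M.T@(np.array(q)-p)*1000,1),-t)
E
python3 arc.py
```

```text
shift [0. 0. 0.] turn 0 | now [0.4335 0.2504 0.0993] head -141.4 F [-1.5 -0.5  7.8] t 43.82 w 0.0132
ang 218.2888056959584 0.17206006728965778 to go 43.61119430404159 head 218.61263385675045
1 [-0.  15.  -0.6] -5
2 [-0.  29.9 -2.5] -10
3 [-0.  44.5 -5.7] -15
4 [ -0.   58.9 -10.1] -20
5 [ -0.   72.8 -15.8] -25
6 [ -0.   86.1 -22.6] -30
7 [ -0.   98.8 -30.6] -35
8 [ -0.  110.8 -39.7] -40
```

Request:
move_arm([
  [1,0,15,0,-5],
  [1,0,30,-2,-10],
  [1,0,44,-5,-15],
  [1,0,59,-10,-20],
  [1,0,73,-16,-25],
  [1,0,86,-23,-30],
  [1,0,99,-31,-35],
  [1,0,104,-35,-38],
])

```text
time: 44.48
position: [0.5274, 0.1899, 0.0993]
tool_rot: [0.555, 0.437, -0.555, 0.439]
ft_force: [-1.2, -2.2, 7.8]
grip_width: 0.0136
```

```bash
python3 arc.py
```

```text
shift [0. 0. 0.] turn 0 | now [0.5274 0.1899 0.0993] head -103.4 F [-1.2 -2.2  7.8] t 44.48 w 0.0136
ang 256.1812087339962 0.17203900992309173 to go 5.718791266003791 head 256.5715420637459
1 [ 0.  15.  -0.6] -5
2 [ 0.1 29.9 -2.4] -10
3 [ 0.1 44.6 -5.6] -15
4 [  0.1  58.9 -10. ] -20
5 [  0.1  72.8 -15.7] -25
6 [  0.2  86.2 -22.5] -30
7 [  0.2  98.9 -30.5] -35
8 [  0.2 110.8 -39.5] -40
```

Request:
move_arm([
  [1,0,6,0,-2],
  [1,0,11,0,-4],
  [1,0,14,0,-5],
  [1,0,16,-1,-5],
  [1,0,18,-1,-5],
  [1,0,18,-1,-5],
])

```text
time: 44.98
position: [0.5437, 0.1869, 0.0993]
tool_rot: [-0.536, -0.461, 0.536, -0.462]
ft_force: [0.3, -3.5, 6.3]
grip_width: 0.0133
```

```bash
python3 arc.py | head -2
```

```text
shift [0. 0. 0.] turn 0 | now [0.5437 0.1869 0.0993] head -98.6 F [ 0.3 -3.5  6.3] t 44.98 w 0.0133
ang 261.6956683264613 0.17195088817880425 to go 0.2043316735386611 head 261.4312062943119
```

Nearly shut, with no stop contact yet. I'll creep on and watch the force.

Request:
move_arm([
  [1,0,2,0,0],
  [1,0,2,0,0],
  [1,0,3,0,0],
  [1,0,3,0,0],
])

```text
time: 45.32
position: [0.5445, 0.1867, 0.0993]
tool_rot: [-0.535, -0.462, 0.537, -0.461]
ft_force: [-4.6, -3.3, 9.0]
grip_width: 0.0136
```

```bash
python3 arc.py | head -2
```

```text
shift [0. 0. 0.] turn 0 | now [0.5445 0.1867 0.0993] head -98.6 F [-4.6 -3.3  9. ] t 45.32 w 0.0136
ang 261.9649854455886 0.17197333550297614 to go -0.06498544558860431 head 261.42927785416396
```

Request:
move_arm([
  [1,0,1,0,0],
  [1,0,2,0,0],
  [1,0,2,0,0],
  [0.3,0,2,0,0],
  [0.3,0,2,0,0],
  [0.3,0,0,0,0],
  [0.3,0,0,0,0],
  [0.3,0,-1,0,0],
])

```text
time: 45.98
position: [0.5456, 0.1877, 0.0984]
tool_rot: [0.536, 0.461, -0.536, 0.461]
ft_force: [-0.0, 0.3, 0.4]
grip_width: 0.0295
```

Request:
move_arm([
  [0.3,-20,0,0,0],
  [0.3,-50,0,0,0],
  [0.3,-90,0,0,0],
  [0.3,-120,0,30,0],
  [0.3,-120,0,70,0],
  [0.3,-120,0,90,0],
  [0.3,-120,0,90,0],
])

```text
time: 46.57
position: [0.5315, 0.0954, 0.2193]
tool_rot: [-0.537, -0.459, 0.537, -0.461]
ft_force: [0.2, 1.5, 0.1]
grip_width: 0.0305
```

```bash
python3 - <<'E'
from h import *
robot.camera('top')
c=snap('wrist','w37.png');save(c,'w37.pkl')
cv2.imwrite('pics/w37a.png',cv2.resize(c['image'][0:240,200:500,::-1],None,fx=2.5,fy=2.5,interpolation=cv2.INTER_CUBIC))
# predicted bar outlines at theta=0
a=np.radians(-8.1); H=np.array([.5685,.357]); u=np.array([-np.sin(-a)*-1,0])
go([.60,.10,.25],-8.4)
E
```

```text
shift [-31.4  67.2 -12.2] turn -90.4 | now [0.5318 0.0982 0.2186] head -98.8 F [-0.2  0.3  0.2] t 46.67 w 0.0304
```

View pics/w37a.png

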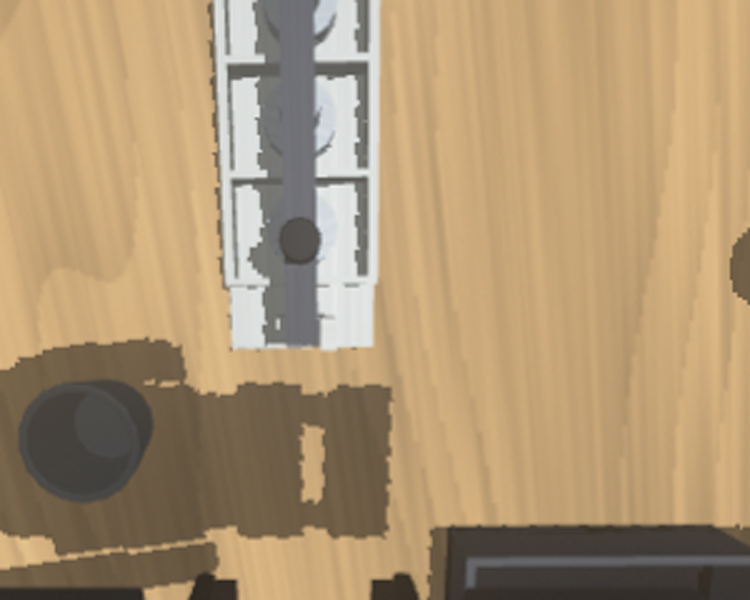

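```bash
python3 - <<'E'
from h import *
c=load('w37.pkl')
k=atz(c,[[320,95.6]],.096)[0][:2]; H=np.array([.5685,.357]); d=k-H
print(k,np.hypot(*d),np.degrees(np.arctan2(d[1],d[0]))%360, 'shut at',270-8.1)
go([.78,-.065,.28],-8.4)
E
```

```text
[0.54407959 0.186137  ] 0.17259930944047955 261.86614950732803 shut at 261.9
shift [-61.4 270.2 123.5] turn -90.4 | now [0.5318 0.0982 0.2186] head -98.8 F [-0.2  0.3  0.2] t 46.67 w 0.0304
```

```bash
python3 - <<'E'
from h import *
go([.66,-.06,.30],-8.4)
c=robot.camera('top'); print(atz(c,[[340,94],[340,66]],0.0), atz(c,[[340,66]],.12))
E
```

```text
shift [-81.4 150.8 136.8] turn -90.4 | now [0.5318 0.0982 0.2186] head -98.8 F [-0.2  0.3  0.2] t 46.67 w 0.0304
[[ 0.81713523 -0.02517755  0.        ]
 [ 0.91513744 -0.02302297  0.        ]] [[ 0.8658192  -0.02146502  0.12      ]]
```

Request:
move_arm([
  [1,-20,10,10,-7],
  [1,-40,25,25,-14],
  [1,-60,45,42,-21],
  [1,-81,65,60,-28],
  [1,-81,85,78,-35],
  [1,-81,105,96,-42],
  [1,-81,128,116,-49],
  [1,-81,150,136,-56],
])

```text
time: 47.38
position: [0.6608, -0.0575, 0.299]
tool_rot: [0.254, 0.66, -0.254, 0.66]
ft_force: [0.1, -0.9, 0.1]
grip_width: 0.0002
```

Request:
move_arm([
  [1,0,0,0,-7],
  [1,0,0,0,-14],
  [1,0,0,0,-21],
  [1,0,0,0,-28],
  [1,0,0,0,-34],
  [1,0,0,0,-34],
])

```text
time: 47.88
position: [0.6599, -0.0566, 0.2986]
tool_rot: [0.052, 0.706, -0.052, 0.705]
ft_force: [0.3, 0.1, -0.9]
grip_width: 0.0004
```

```bash
python3 - <<'E'
from h import *
robot.camera('top')
c=snap('wrist','w38.png');save(c,'w38.pkl')
s=snap('scene','s9.png'); save(s,'s9.pkl')
go([.768,-.073,.30],-8.4)
E
```

```text
shift [ -1.1   0.8 109.4] turn -0.3 | now [ 0.6597 -0.0572  0.299 ] head -8.7 F [-0.7  0.4  0.5] t 48.03 w 0.0002
```

View pics/w38.png

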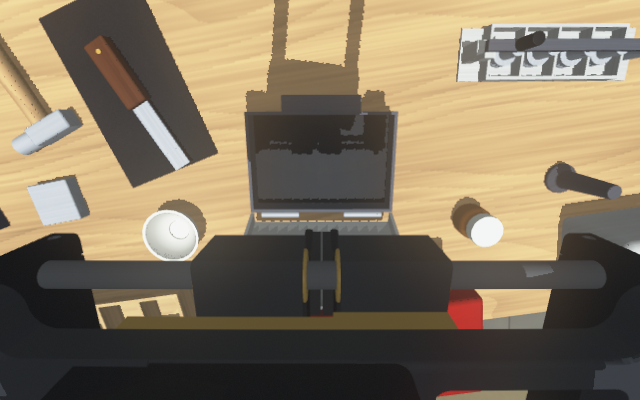

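View pics/s9.png

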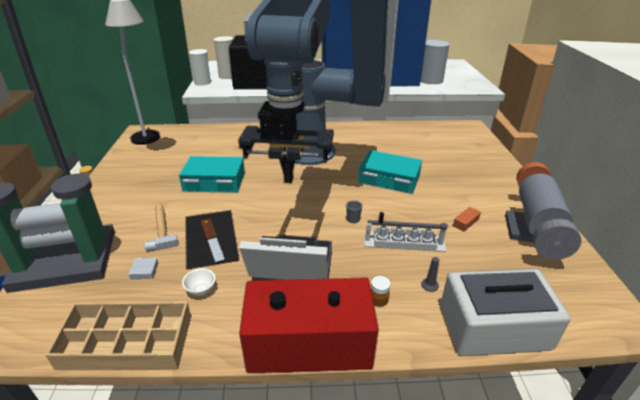

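```bash
python3 - <<'E'
from h import *
s=load('s9.pkl')
p=atz(s,[[300,368]],0)[0]; print(p)
o,d=ray(s,[[300,313]]); t=(p[0]-o[0])/d[0,0]; q=o+d[0]*t; print('top z',q)
print('robot-side top edge',atz(s,[[310,280]],q[2]))
# lid tongue in scene: predicted for theta
H=np.array([.7090,-.0645]);u=np.array([np.cos(np.radians(-8.4)),np.sin(np.radians(-8.4))]);v=np.array([-u[1],u[0]])
for th in (100,104,108,111.7):
    a=np.radians(th); P=[]
    for r,h,y in [(150,6,50),(150,6,-50),(130,20,93),(130,20,-93)]:
        sx=(-r*np.cos(a)+h*np.sin(a))/1000; z=.046+(r*np.sin(a)+h*np.cos(a))/1000
        P.append([*(H+u*sx+v*y/1000),z])
    print(th,proj(s,P).round().tolist())
cv2.imwrite('pics/s9a.png',cv2.resize(s['image'][220:300,220:350,::-1],None,fx=6,fy=6,interpolation=cv2.INTER_CUBIC))
E
```

```text
[ 0.94360511 -0.03887506  0.        ]
top z [ 0.94360511 -0.03522467  0.16896938]
robot-side top edge [[ 0.86143688 -0.01491183  0.16896938]]
100 [[306.0, 234.0], [261.0, 231.0], [326.0, 247.0], [241.0, 240.0]]
104 [[306.0, 238.0], [260.0, 235.0], [325.0, 250.0], [240.0, 244.0]]
108 [[305.0, 242.0], [259.0, 239.0], [325.0, 254.0], [239.0, 248.0]]
111.7 [[305.0, 246.0], [258.0, 243.0], [324.0, 258.0], [239.0, 252.0]]
```

View pics/s9a.png

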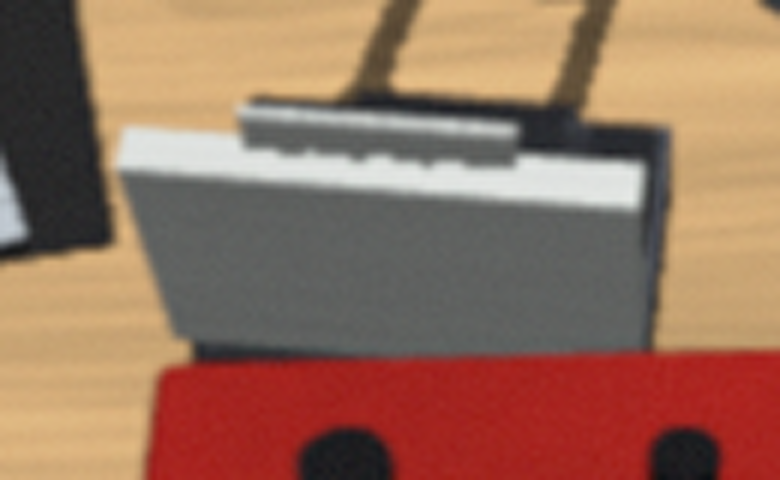

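```bash
python3 - <<'E'
from h import *
go([.7743,-.0740,.30],-8.4);go([.7743,-.0740,.201],-8.4)
E
```

```text
shift [ -1.1   0.7 115.8] turn -0.3 | now [ 0.6597 -0.0572  0.299 ] head -8.7 F [-0.7  0.4  0.5] t 48.03 w 0.0002
shift [ 97.9   0.7 115.8] turn -0.3 | now [ 0.6597 -0.0572  0.299 ] head -8.7 F [-0.7  0.4  0.5] t 48.03 w 0.0002
```

Request:
move_arm([
  [1,-1,0,38,0],
  [1,-1,0,78,0],
  [1,-1,0,116,0],
  [1,-1,0,116,0],
  [1,30,0,116,0],
  [1,60,0,116,0],
  [1,85,0,116,0],
  [1,97,0,116,0],
])

```text
time: 48.7
position: [0.7718, -0.0746, 0.1975]
tool_rot: [0.054, 0.708, -0.053, 0.702]
ft_force: [-0.3, -0.4, -0.8]
grip_width: 0.0005
```

Request:
move_arm([
  [1,0,0,0,0],
  [1,0,0,0,0],
])

```text
time: 48.87
position: [0.7742, -0.0754, 0.2025]
tool_rot: [0.053, 0.705, -0.053, 0.705]
ft_force: [0.0, -0.2, 0.1]
grip_width: 0.0004
```

```bash
cat > lid.py <<'E'
from h import *
import sys
o=robot.get_obs(); p=o['position']; H=np.array([.7090,-.0645]);u=np.array([np.cos(CY),np.sin(CY)]);v=np.array([-u[1],u[0]])
d=p[:2]-H; print('s,y,tipz mm',np.round([d@u*1000,d@v*1000,(p[2]-.025)*1000],1),'head',round(head(o),1),'F',o['ft_force'].round(1),'t',o['time'])
s=snap('scene',sys.argv[1]+'.png')
cv2.imwrite('pics/'+sys.argv[1]+'a.png',cv2.resize(s['image'][130:310,200:370,::-1],None,fx=3.3,fy=3.3,interpolation=cv2.INTER_CUBIC))
E
python3 lid.py L1
```

```text
s,y,tipz mm [ 66.1  -1.3 177.5] head -8.7 F [ 0.  -0.2  0.1] t 48.8667
```

View pics/L1a.png

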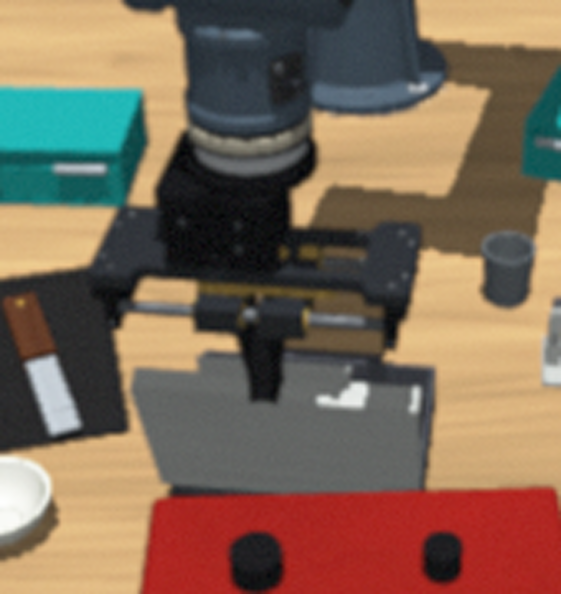

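Request:
move_arm([
  [1,0,0,-12,0],
  [1,-1,0,-25,0],
  [1,-2,0,-38,0],
  [1,-3,0,-50,0],
  [1,-3,0,-62,0],
  [1,-3,0,-75,0],
  [1,-3,0,-87,0],
  [1,-3,0,-87,0],
])

```text
time: 49.58
position: [0.6879, -0.0625, 0.2089]
tool_rot: [0.053, 0.704, -0.054, 0.706]
ft_force: [-0.6, 1.1, 0.9]
grip_width: 0.0004
```

```bash
python3 lid.py L2
```

```text
s,y,tipz mm [-21.2  -1.1 183.9] head -8.6 F [-0.6  1.1  0.9] t 49.5833
```

View pics/L2a.png

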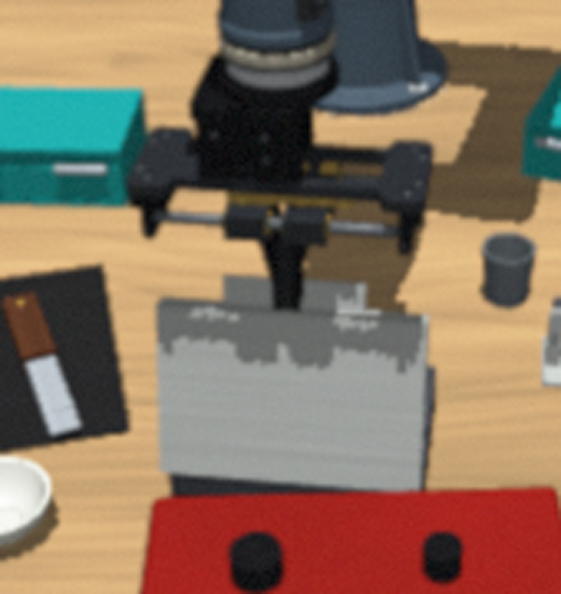

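Request:
move_arm([
  [1,3,0,-10,0],
  [1,6,0,-20,0],
  [1,12,0,-34,0],
  [1,18,0,-39,0],
  [1,25,0,-44,0],
  [1,36,0,-53,0],
  [1,36,0,-53,0],
])

```text
time: 50.22
position: [0.625, -0.053, 0.1732]
tool_rot: [0.053, 0.714, -0.052, 0.696]
ft_force: [-26.2, 1.6, 32.8]
grip_width: 0.0003
```

```bash
python3 lid.py L3
```

```text
s,y,tipz mm [-84.8  -0.9 148.2] head -8.5 F [-26.2   1.6  32.8] t 50.2167
```

View pics/L3a.png

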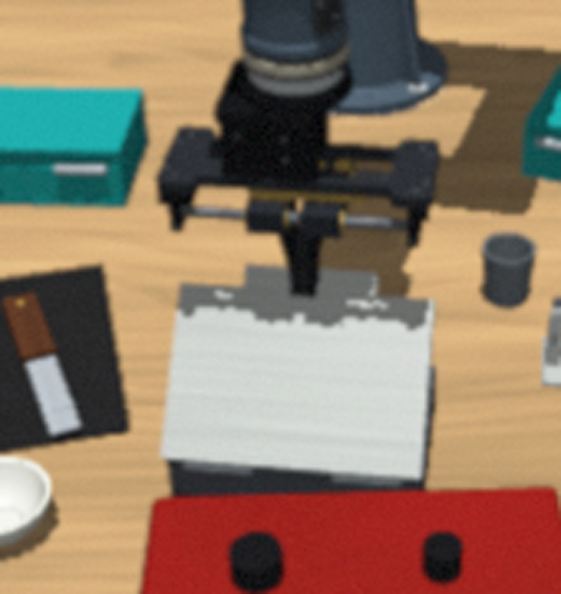

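The fingertip wedged between the tongue and the pan's front wall, with about 40 N at the wrist. I'll back out straight away along the lid's normal.

Request:
move_arm([
  [1,-8,0,0,0],
  [1,-16,0,4,0],
  [1,-26,0,10,0],
  [1,-40,0,20,0],
  [1,-50,0,30,0],
  [1,-50,0,30,0],
])

```text
time: 50.77
position: [0.6708, -0.0604, 0.2229]
tool_rot: [0.053, 0.701, -0.054, 0.709]
ft_force: [0.3, -0.1, 1.2]
grip_width: 0.0005
```

```bash
python3 lid.py L4
```

```text
s,y,tipz mm [-38.4  -1.6 197.9] head -8.6 F [ 0.3 -0.1  1.2] t 50.7667
```

View pics/L4a.png

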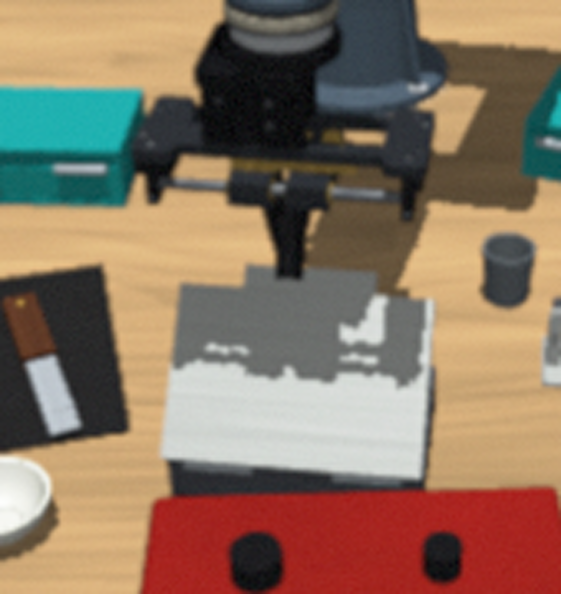

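Request:
move_arm([
  [1,25,0,-4,0],
  [1,46,0,-5,0],
  [1,58,0,-5,0],
  [1,63,0,-12,0],
  [1,69,0,-20,0],
  [1,76,0,-27,0],
  [1,82,0,-33,0],
  [1,82,0,-33,0],
])

```text
time: 51.48
position: [0.6305, -0.0536, 0.1364]
tool_rot: [0.053, 0.707, -0.053, 0.704]
ft_force: [0.2, 0.4, -1.2]
grip_width: 0.0003
```

```bash
python3 lid.py L5
```

```text
s,y,tipz mm [-79.2  -0.7 111.4] head -8.6 F [ 0.2  0.4 -1.2] t 51.4833
```

View pics/L5a.png

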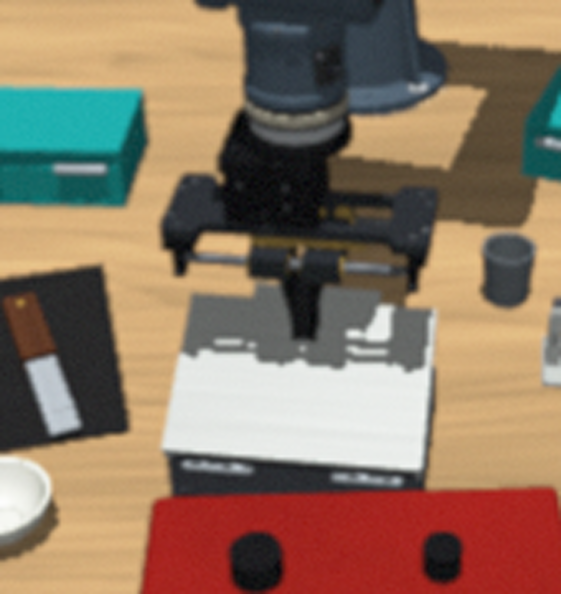

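Request:
move_arm([
  [1,6,0,-4,0],
  [1,12,0,-7,0],
  [1,19,0,-10,0],
  [1,27,0,-13,0],
  [1,34,0,-15,0],
  [1,40,0,-17,0],
  [1,43,0,-17,0],
  [1,43,0,-17,0],
])

```text
time: 52.2
position: [0.6153, -0.0515, 0.0933]
tool_rot: [0.053, 0.706, -0.053, 0.704]
ft_force: [-0.4, -0.6, -0.1]
grip_width: 0.0006
```

```bash
python3 lid.py L6
```

```text
s,y,tipz mm [-94.6  -0.8  68.3] head -8.6 F [-0.4 -0.6 -0.1] t 52.2
```

View pics/L6a.png

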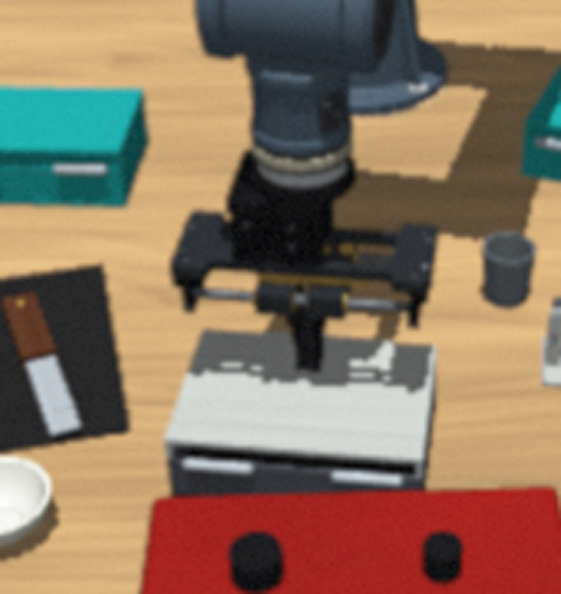

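Request:
move_arm([
  [1,1,0,0,0],
  [1,2,0,0,0],
  [1,3,0,0,0],
  [1,3,0,0,0],
])

```text
time: 52.58
position: [0.6162, -0.0517, 0.0916]
tool_rot: [0.053, 0.705, -0.053, 0.705]
ft_force: [0.5, -0.1, 0.5]
grip_width: 0.0003
```

Request:
move_arm([
  [1,1,0,0,0],
  [1,2,0,0,0],
  [1,2,0,0,0],
])

```text
time: 52.83
position: [0.6163, -0.0517, 0.0913]
tool_rot: [0.053, 0.705, -0.053, 0.705]
ft_force: [-2.6, 0.2, 9.0]
grip_width: 0.0005
```

Request:
move_arm([
  [1,1,0,0,0],
  [1,2,0,0,0],
  [1,2,0,0,0],
])

```text
time: 53.08
position: [0.6163, -0.0517, 0.0912]
tool_rot: [0.053, 0.705, -0.053, 0.706]
ft_force: [-4.1, 0.8, 19.9]
grip_width: 0.0003
```

Request:
move_arm([
  [1,-10,0,0,0],
  [1,-40,0,0,0],
  [1,-80,0,20,0],
  [1,-120,0,50,0],
  [1,-160,0,60,0],
  [1,-205,0,45,0],
  [1,-210,0,45,0],
  [1,-210,0,45,0],
])

```text
time: 53.75
position: [0.6631, -0.0589, 0.3045]
tool_rot: [0.052, 0.701, -0.054, 0.709]
ft_force: [-0.0, 0.0, -0.3]
grip_width: 0.0002
```

```bash
python3 - <<'E'
from h import *
robot.camera('top')
c=snap('wrist','w40.png');save(c,'w40.pkl')
s=snap('scene','s10.png'); save(s,'s10.pkl')
cv2.imwrite('pics/s10a.png',cv2.resize(s['image'][180:310,130:460,::-1],None,fx=2.4,fy=3,interpolation=cv2.INTER_CUBIC))
go([.66,-.06,.3],-8.4)
E
```

```text
shift [-3.4 -1.7  0.4] turn -0.2 | now [ 0.6598 -0.0582  0.2966] head -8.6 F [-0.7  0.1  0.5] t 53.9 w 0.0005
```

View pics/w40.png

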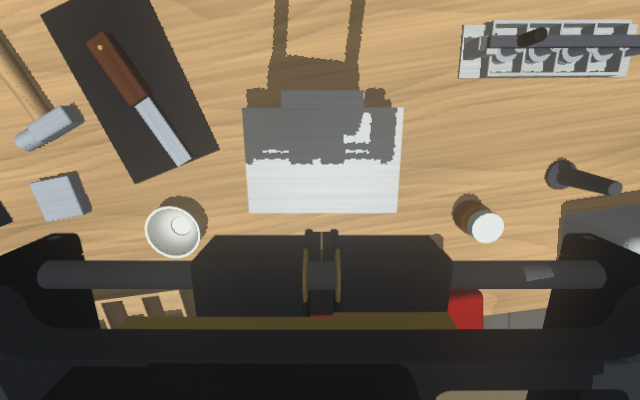

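View pics/s10a.png

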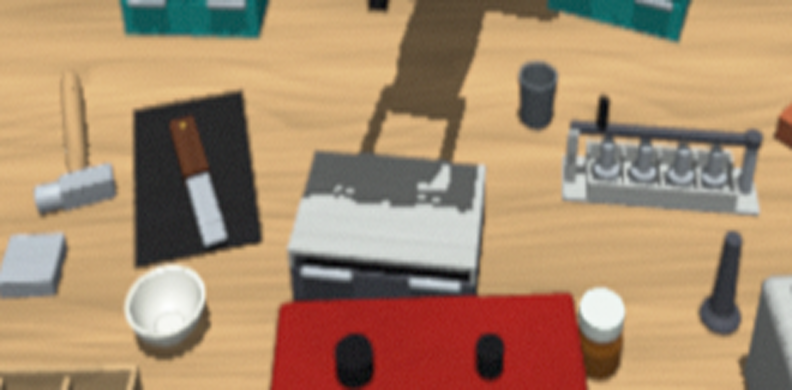

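```bash
python3 - <<'E'
from h import *
c=snap('wrist','w41.png'); save(c,'w41.pkl')
cv2.imwrite('pics/w41a.png',cv2.resize(c['image'][0:210,20:240,::-1],None,fx=3.4,fy=2.8,interpolation=cv2.INTER_CUBIC))
E
```

```text
(no output)
```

View pics/w41a.png

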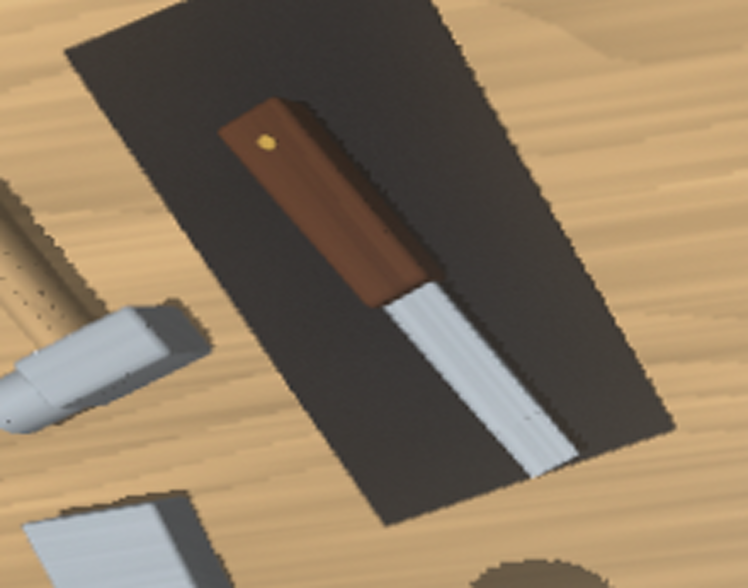

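```bash
python3 - <<'E'
from h import *
c=load('w41.pkl'); f=lambda a:[[x/3.4+20,y/2.8] for x,y in a]
t=atz(c,f([(533,478),(578,456)]),.013)[:,:2]; e=atz(c,f([(387,525),(675,427)]),.003)[:,:2]
hd=atz(c,f([(219,131),(274,98)]),.021)[:,:2].mean(0)
l=atz(c,f([(65,50)]),.003)[:,:2][0]
d=e[1]-e[0];d/=np.linalg.norm(d);n=np.array([-d[1],d[0]]); 
if n@(hd-e[0])<0:n=-n
print('inside dist of tip',(t-e[0])@n*1000,'handle end',(hd-e[0])@n*1000, 'pad y',np.linalg.norm(e[1]-e[0]),'pad x',np.linalg.norm(l-e[0]))
u=t.mean(0)-hd;u/=np.linalg.norm(u); og=hd+.06*u; print('origin',og,'along pad from edge',(og-e[0])@n,'lateral',(og-e[0])@d)
E
```

```text
inside dist of tip [-1.40692829  1.57201132] handle end 181.27641826409837 pad y 0.13801113400870277 pad x 0.23844794349849607
origin [ 0.51057052 -0.29128445] along pad from edge 0.12192491179524893 lateral 0.06879829269741769
```

```bash
python3 - <<'E'
from h import *
s=load('s10.pkl')
H=np.array([.7090,-.0645]);u=np.array([np.cos(CY),np.sin(CY)]);v=np.array([-u[1],u[0]])
print(proj(s,[[*(H+v*.093),.066],[*(H-v*.093),.066],[*(H-u*.13+v*.093),.066],[*(H-u*.13-v*.093),.066]]).round(1).tolist())
print('lid corners in w41 at z.066 front/back check', robot.get_obs()['time'])
print(robot.hand_in())
E
```

```text
[[326.5, 268.6], [249.9, 262.7], [330.8, 234.3], [261.3, 229.5]]
lid corners in w41 at z.066 front/back check 53.95
the job is handed in; nothing more can be done
None
```

I finished the job and handed it in at about 54 s of the 210 s allowed. No verdict came back.

- **Lid opening:** I pried the lid with the blade, from shut to about 108°. I then laid the blade flat back on its pad, essentially where it started. Its origin is at the pad's centre and its tip is level with the pad's edge, within about 1.5 mm, as at the start.
- **Rolls:** there were four. All of them now stand upright in the tray, one to a pocket, and I saw the case empty before closing it.
- **Keeper:** I swung it shut only after all four rolls were in. It met its stop, and the knob measured 261.87° against 261.9° for fully shut.
- **Lid closing:** I pushed the lid shut with the closed fingers. It stopped firmly with its top at 66 mm, the shut height, under about 20 N.
- **Bench:** the last pictures show the other things where they were.

**One thing went wrong:** while closing the lid, the fingertip wedged between the lip and the lid's front wall. The wrist force reached about 42 N against the 120 N limit. I backed out at once and closed the lid from a better contact point. The later pictures show no damage or displacement.

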